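# Pull down the draught-screen sash with the hook pole

### The arm

A 6-joint arm with a two-finger parallel gripper is mounted at the origin on a cart in front of the work surface, level with it; the furniture and walls round the work are solid. World frame = base frame: x ahead of the robot, y to its left, z up, the work surface at z = 0. Lengths are in mm, angles in rad, forces in N, time in s.
With the tool pointing down it reaches from about 275 to 750 mm from the base axis. Payload 10.2 kg.
Tool frame: the origin (TCP) lies midway between the tips of the shut fingers; the grasp point (between the pads) lies 19 mm behind it; z points along the fingers, x is the direction in which the jaws open and shut, and the axes are right-handed (so a half turn about z gives the same grasp; the last joint's range is limited). The gripper opens to 88 mm and grips with 3 to 60 N. Pads are 18 mm wide; open, the fingers measure 123 mm over their backs; the gripper's body (75 mm by 187 mm) begins 45 mm behind the grasp point.
Start: joints at [-1.361, 0.313, 1.498, -0, 1.331, -0.223], TCP at [220.181, -476.604, 238.72] pointing down, gripper open.
Joint ranges: [-2.94, 2.94], [-0.97, 2.17], [0.19, 2.56], [-1.23, 4.37], [0.02, 3.11], [-2.88, 2.88]. Speed limits (rad/s): [2.39, 2.39, 3.01, 3.14, 3.14, 3.14].

### API

Orientations are given as a unit quaternion [x, y, z, w].
In Python, from workcell import manip, vision, hand_in gives the robot as it stands.
- The arm moves only by the tool play_rows, never from a script. Its argument "moves" is text: rows parted by semicolons, each of 7 numbers parted by spaces: the shift along the tool's x, y, z in units of 30 mm (1.0 is 30 mm), then the turn, a rotation vector about the tool's x, y, z in units of 8 degrees (1.0 is 8 degrees), then the closure, from 0 (fully open) to 1 (shut). In form: dx dy dz rx ry rz fingers; .... A call has 1 to 20 rows; each row shifts and turns the commanded pose from where the row before left it, along the tool's axes as they then stand; what a row does not reach is not made up. A row lasts 1/10 s, in which the tool goes at most 50 mm and 8.59 degrees, less where a joint would pass 70% of its speed; a pose out of reach is approached as far as the arm can. A call is refused whole if a number of a shift passes 1 or a number of a turn 1, either way. A call with a gripper value outside its range is refused whole. The fingers move at their own pace and stop on an object; the grip force is fixed at half the most. Time passes only in rows, so rows that do not move let the fingers close. It gives the time, the measured TCP pose, the force and the opening at its end, in the units of the state.
- manip.state(): the state, without advancing time (a new reading comes with each control period).
- vision.capture(name): name is "scene" or "top" or "wrist"; returns a dict with "image" (400x640x3 uint8, blue, green, red), "fx", "fy", "cx", "cy" (pixels), "dist_coeffs" ([k1, k2, p1, p2, k3] as OpenCV has them; the pictures are not rectified), "extrinsics" (4x4, takes a point from camera to world coordinates). Camera axes: x right, y up, looking along -z (the intrinsics and any distortion apply to the point x, -y, -z); pixel columns grow to the right and rows downward; lengths in mm; the calibration is good to about 2 mm. A picture is of the moment at which its call begins. There is no depth.
- hand_in(): hands the job in, once; it reports no verdict.
The state is a dict: "clock": time; "q": joint angles; "qvel": joint speeds; "effort": joint torques, N m; "eef_pos": TCP position; "ee_rot": TCP orientation; "contact_force": force on the tool from outside, world axes, zero at the start; "torque": the same for the moment, N m; "gripper_width": finger opening in mm.
Only numpy, scipy, OpenCV 4.12 (cv2) and the standard library are available. Lean on these libraries where they do the work, as an engineer would, in place of code of your own. Each camera call takes 0.05 s, during which the arm holds its last target.

### The job

Take the hook pole by its blue grip from its hanger, put its hook through the red ring of the draught screen's raised sash, and pull the sash gently down until it is pressed firmly onto the rubber seal of its sill; where the seal lies must be felt, and the ring breaks off above 20 N. Then unhook the pole without lifting the sash off its seal and hang the pole back in its hanger, upright and with its collar resting on the fork. Move the sash only with the pole, do not let hand or arm touch the screen, and leave everything else on the bench where it is.

Things in the scene. Friction and masses are not known exactly. Their poses are not given: they have to be found in the camera images.
- pole: Steel hook pole, 0.15 to 0.3 kg, hanging upright. Origin: centre of the underside of its round collar (32 mm across, 6 mm thick), z up. Above it the blue grip, 24 mm (x) by 18 mm (y), z +6 to +68 mm: grip its 18 mm sides, tips above the collar. Below, a 10 mm shaft to z -120 mm, where an 8 mm arm points along +x, out to x 48 mm; there the 8 mm tip turns down to z -136 mm.
- hook (a point): Point on the middle line of the hook's level arm, 30 mm ahead (pole +x) of the shaft's middle line and 120 mm below the pole's origin: the part of the arm that should lie on the ring. The arm's end with its down-turned tip must pass through the ring, so enter about 6 mm above the ring's centre. Axes as the pole.
- hanger: Fixed stand, origin under the seat at bench height, z up, 160 mm high. Its fork has a level top at 156 mm and a slot 18 mm wide, open to -x, closed at x +14 mm; the prongs end at x -28 mm in lips 4 mm high. Column at x +72 to +88 mm; foot 10 mm high, 66 mm wide, x -45 to +100 mm.
- hanger_seat (a point): Centre of the seat on the fork's top, where the pole's origin lies when it hangs, shaft in the slot, hook towards hanger +x. To take the pole, lift it 8 to 25 mm and draw it out level towards hanger -x by 50 mm or more; hang it back the opposite way. Axes as the hanger.
- screen: Fixed draught screen, 222 mm wide (y), 298 mm high, 24 mm deep, feet 56 mm deep. Origin at bench height in the middle of its width and depth; its front faces -x, z up. In it slides the sash. Behind the grey apron at its foot is a sill with a springy rubber seal, at a height that differs every time and is not measured.
- ring (a point): Centre of the red ring on the sash's front: upright, facing screen -x, 36 mm inside and 48 mm outside, bar 6 mm thick, its plane 33 mm ahead of the sash's front face; a stem from the sash holds it at its top. Fixed to the sash, it moves up and down with it. Axes as the screen.
- sash (a joint): Height of the sash over its lowest possible place, m (starts 0.09 to 0.12). It stays where left; 5.5 N of pull slides it down, 10.5 N lifts it. It meets the seal somewhere from 0.008 to 0.032, not known beforehand; from there the seal adds about 4 N per mm. Firmly home: the seal pushes back 3 N or more, so pull the ring with 10 to 16 N in all before letting go.
- sash_edge (a point): Middle of the bottom edge of the sash (176 mm wide, 110 mm high, 12 mm thick, aluminium rails round a clear pane). The ring's centre lies 31 mm above and 39 mm ahead (screen -x) of this point. Axes as the screen.
- sample_jar_0: Clear sample jar with a white lid, 68 mm across, 104 mm high; origin at the centre of its underside. A bystander: leave it alone.
- sample_jar_1: Clear sample jar with a blue lid, 66 mm across, 116 mm high; origin at the centre of its underside. A bystander: leave it alone.
- tape_roll: Roll of yellow tape, 98 mm across, 48 mm high; origin at the centre of its underside. A bystander: leave it alone.
- sample_tin_0: Round metal sample tin, 59 mm across, 38 mm high; origin at the centre of its underside. A bystander: leave it alone.
- square_bottle: White square bottle with a black cap, 56 mm wide, 115 mm high; origin at the centre of its underside. A bystander: leave it alone.
- petri_0: Small open dish, 60 mm across, 17 mm high; origin at the centre of its underside. A bystander: leave it alone.

How it is judged:
By the outcome, as a careful person would: the job done as asked, in the order asked, and still so for the second after the job is handed in, with the robot touching nothing.
It also fails if it takes over 58 s, if anything falls off the work surface, if the arm or the gripper's body presses on something with over 40 N, if the wrist force passes 120 N, or if a joint passes its speed limit or range.

## Working session

There is one attempt and no reset: what is moved stays moved. The work goes in short steps, Python scripts to look and compute and a tool call to move; the robot and the scene stay as the last step left them, time stands still between calls to the robot, and variables do not carry over. Pictures are saved under pics/ and viewed, and the job is handed in when it is done.

Besides the shell and the picture viewer there is one more tool, called after ">>>" by a JSON object that holds its "op" and its "data", one argument or row to a line. play_rows: Moves the arm, as the interface text tells. Its arguments: {"type":"object","properties":{"moves":{"type":"string"}},"required":["moves"]}

```bash
ls; mkdir -p pics; python3 - <<'E'
from workcell import manip, vision
import cv2, json
print(manip.state())
for n in ["scene","top","wrist"]:
    c=vision.capture(n); cv2.imwrite(f"pics/{n}0.png",c["image"])
    print(n,c["fx"],c["fy"],c["cx"],c["cy"],c["dist_coeffs"]); print(c["extrinsics"])
E
```

```text
pics
{'clock': 0.0, 'q': array([-1.36141775e+00,  3.13449313e-01,  1.49842724e+00, -7.94529208e-06,
        1.33101927e+00, -2.23402799e-01]), 'qvel': array([-3.59078267e-04,  3.69541198e-04,  3.53427709e-05, -5.41706954e-04,
       -1.87246603e-04,  1.61510344e-04]), 'effort': array([ 1.06188989e-03, -4.02210760e+01, -2.52272272e+01,  6.94636186e-02,
        3.52399622e-02, -7.83590417e-05]), 'eef_pos': array([ 220.11637249, -476.35316676,  238.16513268]), 'ee_rot': array([ 8.42436491e-01, -5.38795262e-01, -4.60245590e-04, -4.61250625e-04]), 'contact_force': array([0.21025168, 0.44183097, 0.36312557]), 'torque': array([-0.02133482, -0.03231288,  0.07202678]), 'gripper_width': 88.04107103416442}
scene 379.55106999518256 379.55106999518256 319.3663816548938 203.51350443816966 [0.02891776 0.         0.         0.         0.        ]
[[ 4.68475062e-01  5.07055818e-01 -7.23481522e-01 -4.28619530e+02]
 [-8.83389421e-01  2.80358254e-01 -3.75529466e-01 -4.46138015e+02]
 [ 1.24196157e-02  8.15042113e-01  5.79268596e-01  8.24849470e+02]
 [ 0.00000000e+00  0.00000000e+00  0.00000000e+00  1.00000000e+00]]
top 489.30277594240215 489.30277594240215 324.92086888241334 199.57025990570423 [-0.08599722  0.          0.          0.          0.        ]
[[-2.50951141e-01  9.12433110e-01 -3.23248118e-01 -6.62942974e+01]
 [-9.67993198e-01 -2.35314984e-01  8.72698488e-02  1.78385323e+02]
 [ 3.56277382e-03  3.34802447e-01  9.42281607e-01  1.72874345e+03]
 [ 0.00000000e+00  0.00000000e+00  0.00000000e+00  1.00000000e+00]]
wrist 356.6347289789019 356.6347289789019 318.3223196625575 197.58014415474614 [-0.08092846  0.          0.          0.          0.        ]
[[ 4.19108014e-01  8.61177377e-01  2.87614321e-01  2.96124485e+02]
 [-9.07936351e-01  3.97606386e-01  1.32516963e-01 -4.41946036e+02]
 [-2.36680390e-04 -3.16674418e-01  9.48534268e-01  3.85699730e+02]
 [ 0.00000000e+00  0.00000000e+00  0.00000000e+00  1.00000000e+00]]
```

View pics/scene0.png

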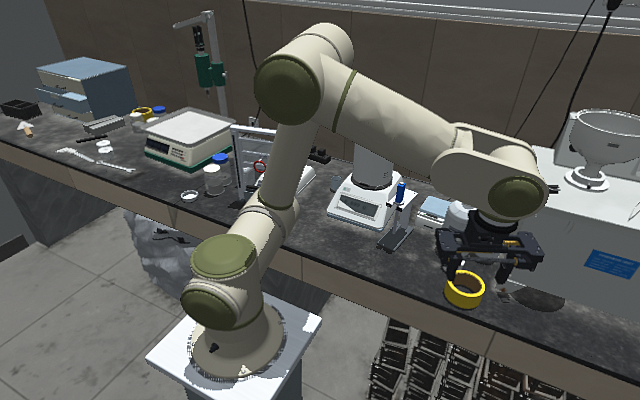

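View pics/top0.png

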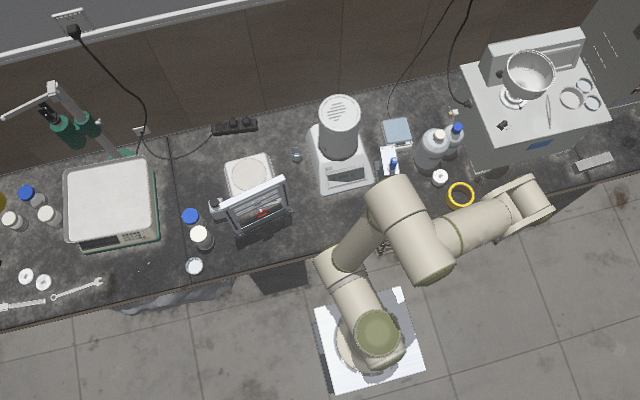

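View pics/wrist0.png

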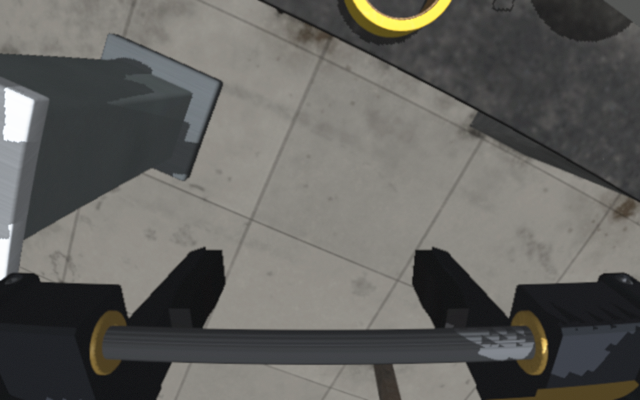

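The scene picture shows the hanger with the blue grip at about (401,193) and the screen with the red ring at about (260,166). In the top picture they are at (393,162) and (262,213). I'll zoom in on both.

```bash
cat > h.py <<'E'
import numpy as np, cv2
from workcell import manip, vision
from scipy.spatial.transform import Rotation as R
def proj(c,P):
    P=np.atleast_2d(np.asarray(P,float)); E=np.asarray(c["extrinsics"])
    pc=(P-E[:3,3])@E[:3,:3]; pc=pc*[1,-1,-1]
    K=np.array([[c["fx"],0,c["cx"]],[0,c["fy"],c["cy"]],[0,0,1]])
    return cv2.projectPoints(pc,np.zeros(3),np.zeros(3),K,np.array(c["dist_coeffs"]))[0][:,0]
def ray(c,uv):
    K=np.array([[c["fx"],0,c["cx"]],[0,c["fy"],c["cy"]],[0,0,1]]); E=np.asarray(c["extrinsics"])
    n=cv2.undistortPoints(np.array([[uv]],float),K,np.array(c["dist_coeffs"]))[0,0]
    d=E[:3,:3]@np.array([n[0],-n[1],-1]); return E[:3,3],d/np.linalg.norm(d)
def atz(c,uv,z):
    o,d=ray(c,uv); return o+d*(z-o[2])/d[2]
def tri(obs):
    A=np.zeros((3,3));b=np.zeros(3)
    for c,uv in obs:
        o,d=ray(c,uv);M=np.eye(3)-np.outer(d,d);A+=M;b+=M@o
    p=np.linalg.solve(A,b); return p,[proj(c,p)[0]-uv for c,uv in obs]
def crop(c,x0,y0,x1,y1,s,name):
    cv2.imwrite("pics/"+name,cv2.resize(c["image"][y0:y1,x0:x1],None,fx=s,fy=s,interpolation=cv2.INTER_CUBIC))
E
python3 - <<'E'
from h import *
import pickle
C={n:vision.capture(n) for n in["scene","top"]}
pickle.dump(C,open("C0.pkl","wb"))
s,t=C["scene"],C["top"]
crop(s,220,110,420,260,4,"s_a.png"); crop(t,180,130,300,250,5,"t_a.png"); crop(t,340,120,480,220,5,"t_b.png")
print(tri([(s,(401,184)),(t,(393,159))]), tri([(s,(260,166)),(t,(262,213))]))
E
```

```text
(array([ 534.36704186, -220.12783439,  219.6510888 ]), [array([ 0.27098412, -0.08930342]), array([-0.1703304,  0.1784444])]) (array([471.09403906, 249.50380441, 181.39291362]), [array([-0.07284367,  0.02342392]), array([ 0.03959502, -0.0664899 ])])
```

View pics/s_a.png

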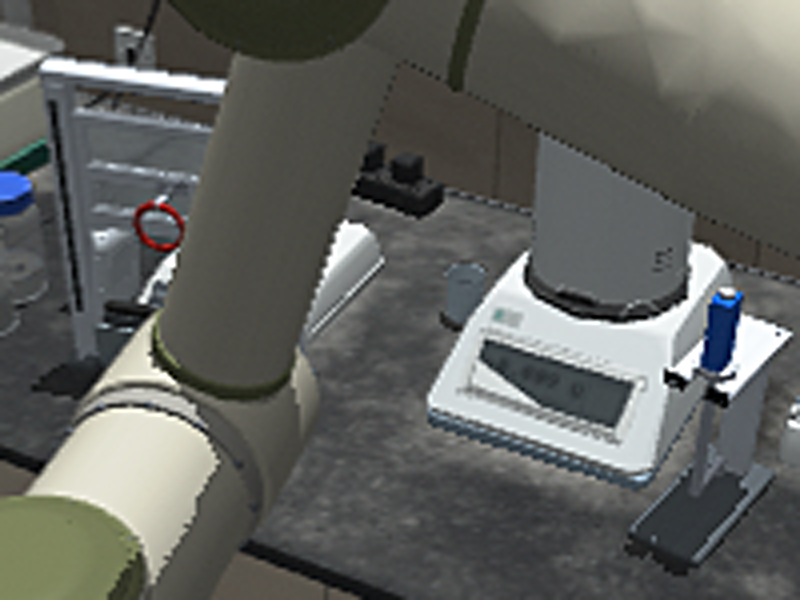

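View pics/t_a.png

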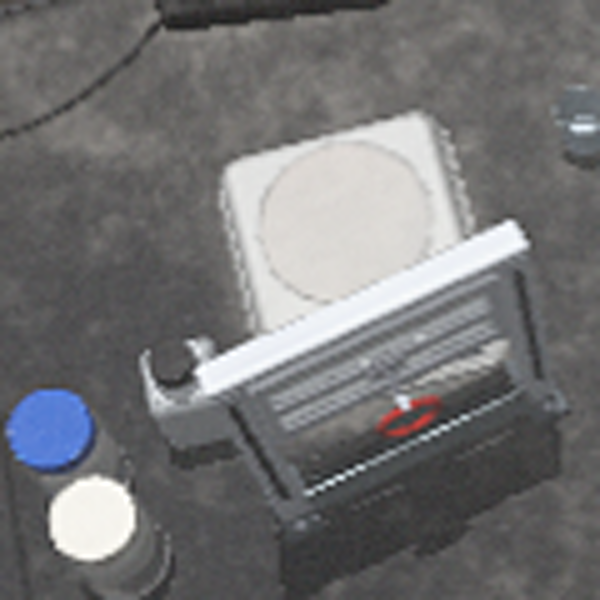

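View pics/t_b.png

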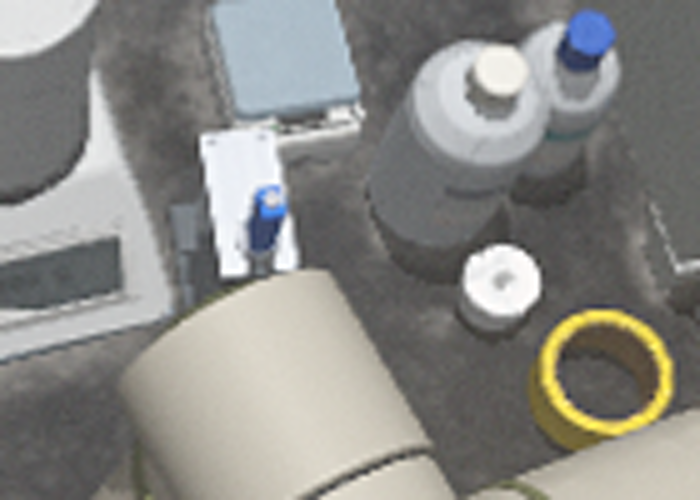

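The crops show the hanger's fork plate in the top view, with its slot open to the lower side. They also show the screen's top bar and the ring.

```bash
python3 - <<'E'
from h import *
import pickle
C=pickle.load(open("C0.pkl","rb")); s,t=C["scene"],C["top"]
f=lambda p,o,k:(o[0]+p[0]/k-.4,o[1]+p[1]/k-.4)
print("plate")
for p in [(203,132),(278,127),(218,275),(298,270)]: print(p,atz(t,f(p,(340,120),5),157).round(1))
print("plate scene")
for p in [(755,318),(792,335),(665,372),(728,400)]: print(p,atz(s,f(p,(220,110),4),157).round(1))
print("foot scene z10")
for p in [(632,535),(690,565),(772,475)]: print(p,atz(s,f(p,(220,110),4),10).round(1))
print("screen top bar z298")
for p in [(195,368),(518,220),(528,242),(207,395)]: print(p,atz(t,f(p,(180,130),5),298).round(1))
print("scene top bar")
for p in [(40,65),(42,78),(222,80),(225,95)]: print(p,atz(s,f(p,(220,110),4),298).round(1))
for a,b in [((159,225),(408,417))]: print("ring",tri([(s,f(a,(220,110),4)),(t,f(b,(180,130),5))]))
for a,b in [((728,294),(272,190))]: print("griptop",tri([(s,f(a,(220,110),4)),(t,f(b,(340,120),5))]))
E
```

```text
plate
(203, 132) [ 619.5 -208.3  157. ]
(278, 127) [ 610.1 -261.4  157. ]
(218, 275) [ 511.5 -186.6  157. ]
(298, 270) [ 501.2 -241.9  157. ]
plate scene
(755, 318) [ 615.  -226.5  157. ]
(792, 335) [ 605.2 -259.6  157. ]
(665, 372) [ 508.1 -188.8  157. ]
(728, 400) [ 496.4 -242.4  157. ]
foot scene z10
(632, 535) [ 483.7 -187.1   10. ]
(690, 565) [ 472.2 -240.    10. ]
(772, 475) [ 613.8 -264.1   10. ]
screen top bar z298
(195, 368) [495.4 368.6 298. ]
(518, 220) [541.9 151.8 298. ]
(528, 242) [525.7 149.1 298. ]
(207, 395) [476.1 364.5 298. ]
scene top bar
(40, 65) [479. 366. 298.]
(42, 78) [459.5 348.3 298. ]
(222, 80) [529.1 218.8 298. ]
(225, 95) [506.3 201.  298. ]
ring (array([471.68501538, 252.29845736, 180.99698758]), [array([ 0.00630197, -0.00202782]), array([-0.00342224,  0.00576192])])
griptop (array([ 536.09868866, -222.53201207,  223.21994766]), [array([ 0.80098681, -0.26665489]), array([-0.50356753,  0.52814628])])
```

>>> {"op": "play_rows", "data": {
  "moves": "0 0 -0.6 0 0 0 0; -0.3 -0.9 -0.6 0 0 0 0; -0.3 -0.9 -0.5 0 0 0 0; -0.3 -0.9 -0.5 0 0 0 0; -0.3 -0.9 -0.5 0 0 0 0; -0.3 -0.9 -0.3 0 0 0 0; -0.3 -0.9 0 0 0 0 0; -0.3 -0.9 0 0 0 0 0; -0.3 -0.9 0 0 0 0 0; -0.3 -0.9 0 0 0 0 0; -0.3 -0.9 0 0 0 0 0; -0.3 -0.9 0 0 0 0 0; -0.3 -0.9 0 0 0 0 0"
}}

```text
clock: 1.55
eef_pos: [469.8, -241.8, 328.7]
ee_rot: [0.842, -0.539, -0.0, -0.0]
contact_force: [0.9, -1.0, -0.4]
gripper_width: 88.1
```

>>> {"op": "play_rows", "data": {
  "moves": "0 0 0 0 0 -1 0; 0 0 0 0 0 -1 0; 0 0 0 0 0 -1 0; 0 0 0 0 0 -1 0; 0 0 0 0 0 -1 0; 0 0 0 0 0 -1 0; 0 0 0 0 0 -1 0; 0 0 0 0 0 -1 0; 0 0 0 0 0 -1 0; 0 0 0 0 0 -1 0; 0 0 0 0 0 -1 0; 0 0 0 0 0 -1 0; 0 0 0 0 0 -1 0; 0 0 0 0 0 -1 0; 0 0 0 0 0 -1 0; 0 0 0 0 0 -1 0; 0 0 0 0 0 -1 0; 0 0 0 0 0 -1 0; 0 0 0 0 0 0 0"
}}

```text
clock: 3.45
eef_pos: [469.0, -242.6, 328.6]
ee_rot: [0.772, 0.635, -0.0, -0.0]
contact_force: [-0.5, 0.2, 0.5]
gripper_width: 88.2
```

```bash
python3 - <<'E'
from h import *
import pickle
C={n:vision.capture(n) for n in["scene","top","wrist"]}
pickle.dump(C,open("C1.pkl","wb"))
st=manip.state(); print(st["eef_pos"],st["q"],st["contact_force"]); r=R.from_quat(st["ee_rot"]).as_matrix(); print(r.round(3))
for n in C: cv2.imwrite(f"pics/{n}1.png",C[n]["image"])
E
```

```text
[ 469.00224762 -242.66626349  328.68412864] [-6.99565867e-01  2.73437407e-01  1.31835318e+00  5.86704733e-05
  1.54989200e+00 -2.07144248e+00] [ 0.37612146  0.02655312 -0.97503596]
[[ 0.198  0.98  -0.   ]
 [ 0.98  -0.198  0.   ]
 [ 0.    -0.    -1.   ]]
```

View pics/wrist1.png

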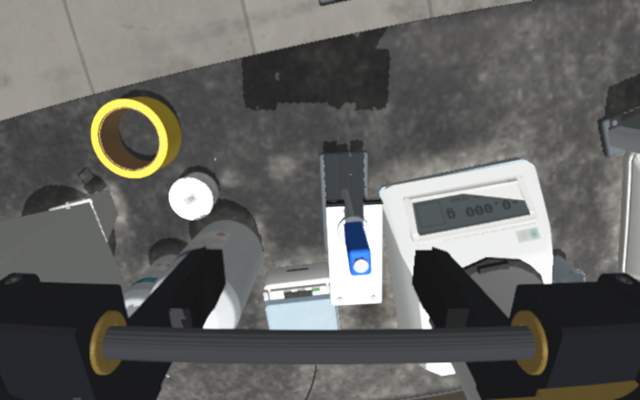

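View pics/scene1.png

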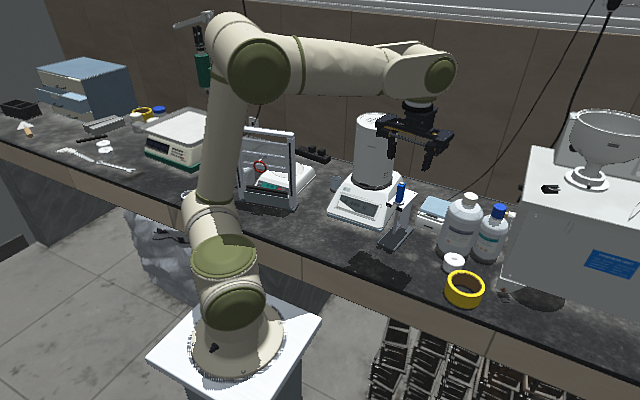

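View pics/top1.png

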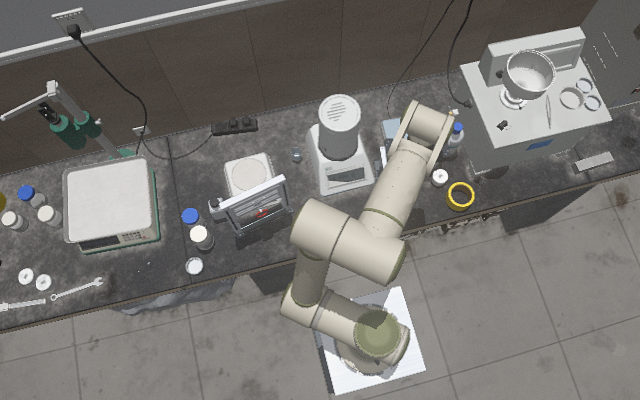

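In the wrist view the blue grip's top is at (361,264), the white plate at about (357,255), and the foot's front end at about (345,148). I'll zoom in for a model fit.

```bash
python3 - <<'E'
from h import *
import pickle
C=pickle.load(open("C1.pkl","rb")); w,s,t=C["wrist"],C["scene"],C["top"]
crop(w,290,130,410,320,4,"w_b.png"); crop(s,225,115,425,265,4,"s_b.png"); crop(t,180,150,300,250,6,"t_c.png")
E
```

```text
(no output)
```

View pics/w_b.png

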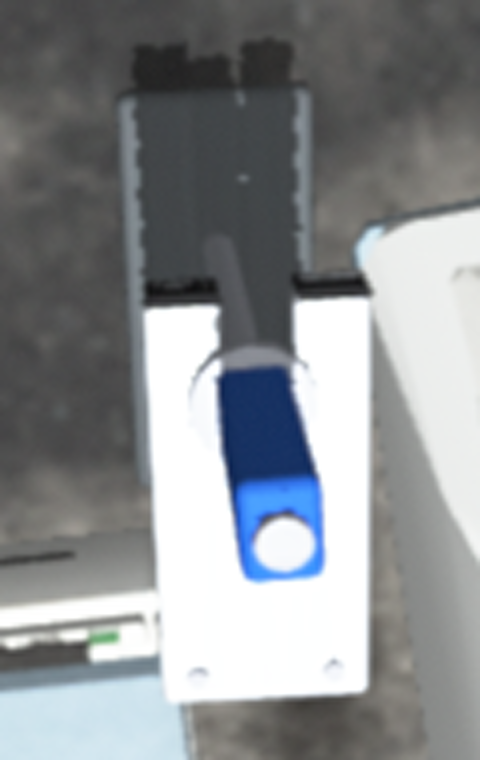

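View pics/s_b.png

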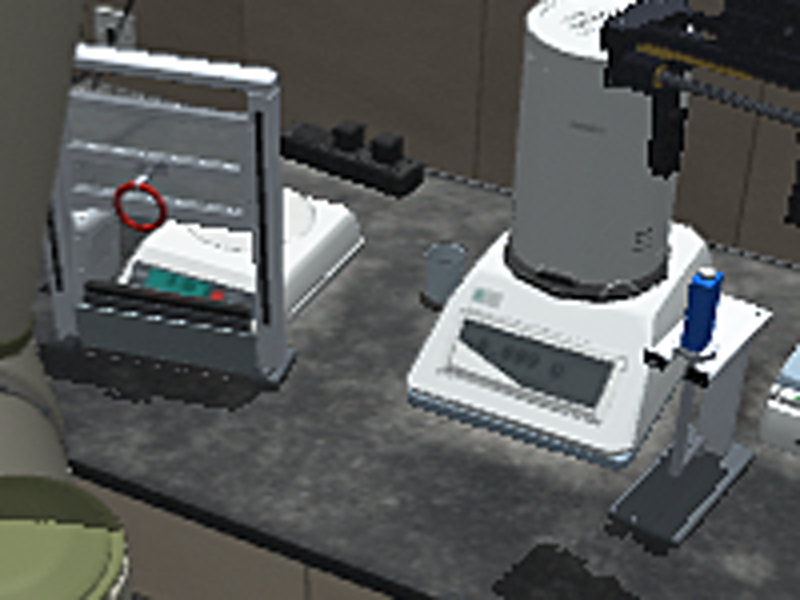

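View pics/t_c.png

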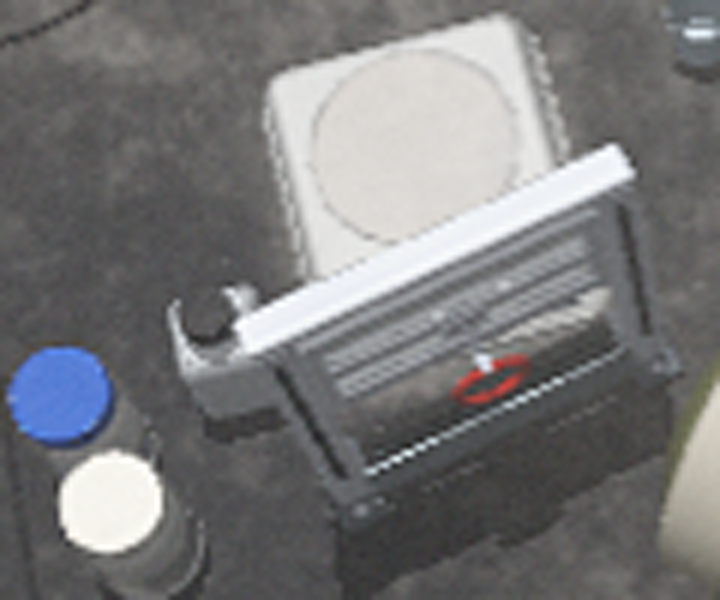

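```bash
python3 - <<'E'
from h import *
import pickle
from scipy.optimize import least_squares
C=pickle.load(open("C1.pkl","rb")); w,s,t=C["wrist"],C["scene"],C["top"]
f=lambda p,o,k:(o[0]+p[0]/k-.4,o[1]+p[1]/k-.4)
W=lambda p:f(p,(290,130),4); S=lambda p:f(p,(225,115),4); T=lambda p:f(p,(180,150),6)
print("wrist measured pts:")
for nm,p,z in [("footL",(122,97),10),("footR",(310,93),10),("prongL",(146,302),157),("prongR",(370,290),157),("slotL",(218,302),157),("slotR",(294,296),157),("backL",(168,700),156),("backR",(368,692),156),
 ("g1",(237,480),224),("g2",(322,478),224),("g3",(246,578),224),("g4",(320,578),224)]:
    print(nm,atz(w,W(p),z).round(1))
print("scene")
for nm,p,z in [("foot",(608,515),10),("foot",(680,545),10),("prong",(648,358),160),("pr",(708,382),160),("back",(772,312),156)]:
    print(nm,atz(s,S(p),z).round(1))
print("griptop",tri([(s,S((707,273))),(w,W((281,530)))]))
print("ring",tri([(s,S((140,205))),(t,T((491,380)))]))
print("ring top/bottom")
print("cyl top", tri([(s,(371,122)),(t,(340,110))]))
E
```

```text
wrist measured pts:
footL [ 482.5 -243.1   10. ]
footR [ 493.5 -181.7   10. ]
prongL [ 502.5 -242.   157. ]
prongR [ 510.1 -189.2  157. ]
slotL [ 505.9 -225.2  157. ]
slotR [ 508.  -207.2  157. ]
backL [ 614.2 -257.7  156. ]
backR [ 622.6 -205.2  156. ]
g1 [ 518.6 -228.3  224. ]
g2 [ 521.6 -211.8  224. ]
g3 [ 540.7 -230.2  224. ]
g4 [ 543.8 -215.6  224. ]
scene
foot [ 482.2 -184.2   10. ]
foot [ 476. -247.   10.]
prong [ 497.5 -194.7  160. ]
pr [ 489.9 -244.1  160. ]
back [ 611.  -258.1  156. ]
griptop (array([ 529.94647046, -221.25699911,  226.1919044 ]), [array([ 0.12662422, -0.00588171]), array([ 0.3936085 , -0.24327081])])
ring (array([471.73558847, 251.41424429, 181.1814476 ]), [array([-0.023738  ,  0.00763615]), array([ 0.01289861, -0.02169293])])
ring top/bottom
cyl top (array([691.91126475, -64.49687355, 329.24166331]), [array([ 4.02912132, -1.59912017]), array([-2.81106329,  3.24385933])])
```

>>> {"op": "play_rows", "data": {
  "moves": "0 0 0 0 0 -0.41 0; 0.35 0.6 0.3 0 0 0 0; 0.4 0.7 0.6 0 0 0 0; 0.28 0.67 0.7 0 0 0 0; 0 0 0.7 0 0 0 0; 0 0 0.3 0 0 0 0; 0 0 0 0 0 0 0"
}}

```text
clock: 4.3
eef_pos: [531.4, -220.1, 249.9]
ee_rot: [0.755, 0.656, -0.0, -0.001]
contact_force: [-0.0, -0.7, 1.1]
gripper_width: 88.0
```

```bash
python3 - <<'E'
from h import *
import pickle
w=vision.capture("wrist");s=vision.capture("scene")
st=manip.state(); print(st["eef_pos"],st["contact_force"]); r=R.from_quat(st["ee_rot"]).as_matrix(); print(r.round(3))
# overlay grasp axis points
for z in (160,187,230): print(z,proj(w,[*st["eef_pos"][:2],z]))
crop(w,200,130,440,330,3,"w_d.png"); crop(s,330,100,470,240,4,"s_d.png")
E
```

```text
[ 531.82660621 -220.6069828   251.8568258 ] [0.28860533 0.69835794 1.07490415]
[[ 0.139  0.99   0.001]
 [ 0.99  -0.139 -0.001]
 [-0.001  0.001 -1.   ]]
160 [[317.7912721  201.53834588]]
187 [[317.75131953 215.49013226]]
230 [[317.66545522 245.62888632]]
```

View pics/w_d.png

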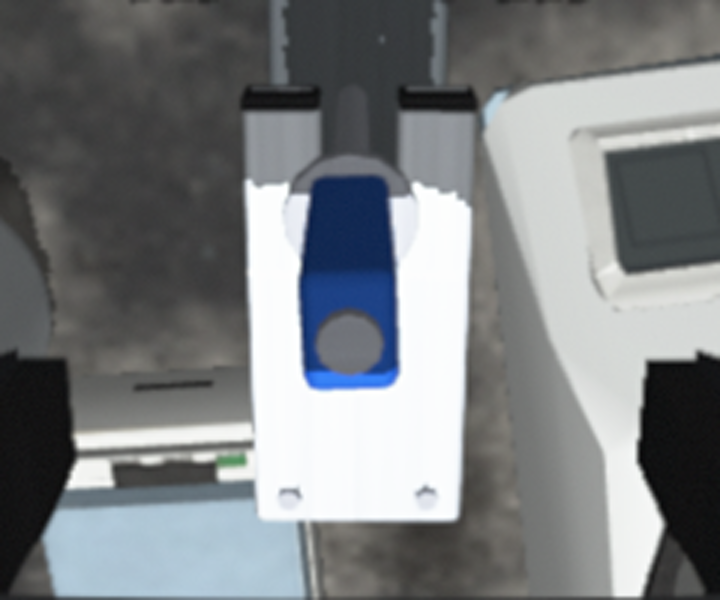

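View pics/s_d.png

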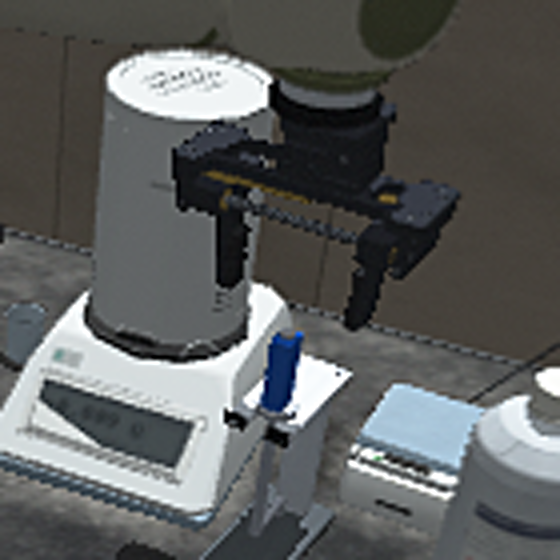

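>>> {"op": "play_rows", "data": {
  "moves": "0 -0.03 0.6 0 0 0 0; 0 0 0.6 0 0 0 0; 0 0 0.5 0 0 0 0; 0 0 0.4 0 0 0 0; 0 0 0.3 0 0 0 0; 0 0 0.3 0 0 0 0; 0 0 0 0 0 0 0"
}}

```text
clock: 5.1
eef_pos: [530.6, -220.0, 168.9]
ee_rot: [0.754, 0.656, -0.0, -0.001]
contact_force: [-0.7, 0.1, -0.0]
gripper_width: 88.4
```

>>> {"op": "play_rows", "data": {
  "moves": "0 0 0 0 0 0 1; 0 0 0 0 0 0 1; 0 0 0 0 0 0 1; 0 0 0 0 0 0 1; 0 0 0 0 0 0 1; 0 0 0 0 0 0 1; 0 0 0 0 0 0 1; 0 0 0 0 0 0 1"
}}

```text
clock: 5.9
eef_pos: [530.9, -220.1, 169.7]
ee_rot: [0.754, 0.657, -0.0, -0.0]
contact_force: [-0.5, -0.5, 0.1]
gripper_width: 26.1
```

```bash
python3 - <<'E'
from h import *
w=vision.capture("wrist");s=vision.capture("scene")
st=manip.state(); print(st)
crop(w,200,130,440,330,3,"w_e.png"); crop(s,330,100,470,240,4,"s_e.png")
E
```

```text
{'clock': 6.0, 'q': array([-5.96826795e-01,  4.80322862e-01,  1.44040511e+00, -1.37166229e-04,
        1.22078556e+00, -2.02927072e+00]), 'qvel': array([-0.00141225,  0.00076928,  0.00132741,  0.00064239, -0.0040417 ,
       -0.00104572]), 'effort': array([ 5.47532290e-01, -4.63928568e+01, -2.39889014e+01,  2.03163056e-01,
        5.63585723e-02,  1.92912819e-03]), 'eef_pos': array([ 530.89930562, -220.17074252,  169.74981413]), 'ee_rot': array([ 7.54276095e-01,  6.56557359e-01, -5.22132075e-05,  5.46770611e-05]), 'contact_force': array([-0.22320587, -1.66115064,  0.38209811]), 'torque': array([-0.09016897, -0.07857978,  0.01677484]), 'gripper_width': 18.393554538214374}
```

View pics/w_e.png

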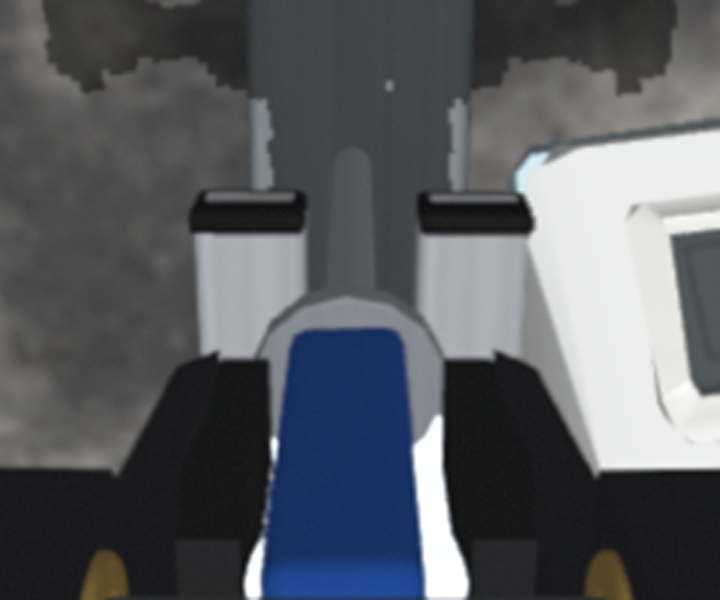

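View pics/s_e.png

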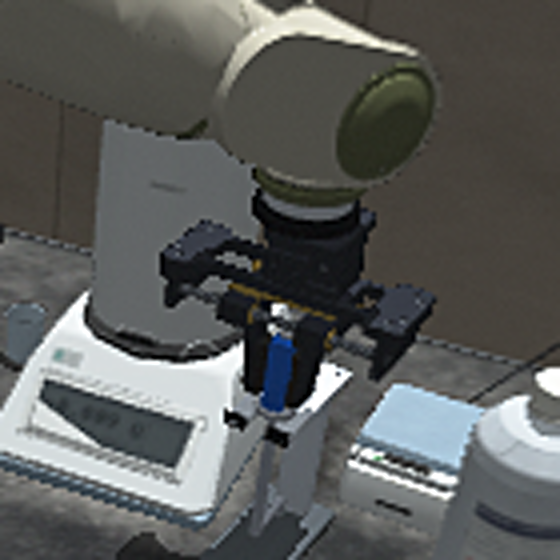

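The pads are closed on the grip (18.4 mm) with the tips just above the collar. Next I wait a moment, lift, and draw out.

>>> {"op": "play_rows", "data": {
  "moves": "0 0 0 0 0 0 1; 0 0 0 0 0 0 1; 0 0 -0.1 0 0 0 1; 0 0 -0.15 0 0 0 1; 0 0 -0.15 0 0 0 1; 0 0 -0.15 0 0 0 1; 0 0 0 0 0 0 1; 0 0 0 0 0 0 1"
}}

```text
clock: 6.8
eef_pos: [530.9, -220.1, 186.3]
ee_rot: [0.754, 0.657, 0.0, 0.0]
contact_force: [0.2, -0.0, -2.7]
gripper_width: 17.8
```

```bash
python3 - <<'E'
from h import *
w=vision.capture("wrist");s=vision.capture("scene")
st=manip.state(); print(st["eef_pos"],st["ee_rot"],st["contact_force"],st["torque"],st["gripper_width"])
crop(w,200,130,440,330,3,"w_f.png"); crop(s,330,100,470,240,4,"s_f.png")
E
```

```text
[ 530.84360078 -220.02956641  186.0384258 ] [ 7.54258112e-01  6.56577999e-01 -4.30526452e-05 -1.73257790e-04] [ 0.1631403   0.55733394 -1.51045625] [ 0.11770569 -0.12786183 -0.02461553] 17.977901272332918
```

View pics/w_f.png

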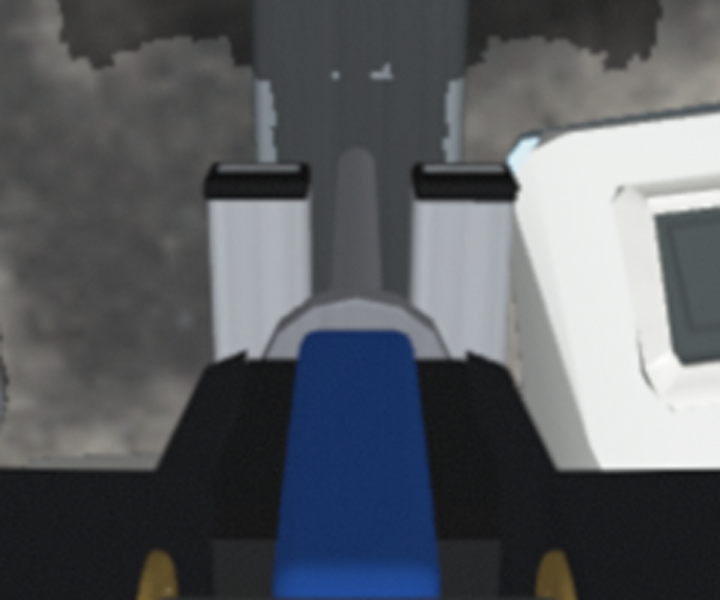

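The pole is in the hand and clear of the seat by about 16 mm. Next: draw it out level along tool -y, then raise it.

>>> {"op": "play_rows", "data": {
  "moves": "0 -0.2 0 0 0 0 1; 0 -0.4 0 0 0 0 1; 0 -0.5 0 0 0 0 1; 0 -0.5 0 0 0 0 1; 0 -0.5 0 0 0 0 1; 0 -0.6 0 0 0 0 1; 0 -0.6 0 0 0 0 1; 0 -0.5 -0.2 0 0 0 1; 0 0 -0.6 0 0 0 1; 0 0 -0.8 0 0 0 1; 0 0 -1 0 0 0 1; 0 0 -1 0 0 0 1; 0 0 -0.7 0 0 0 1; 0 0 -0.3 0 0 0 1; 0 0 0 0 0 0 1"
}}

```text
clock: 8.4
eef_pos: [418.0, -204.4, 324.6]
ee_rot: [0.754, 0.657, 0.0, 0.001]
contact_force: [-0.5, -0.6, -1.8]
gripper_width: 17.6
```

```bash
python3 - <<'E'
from h import *
import pickle
C={n:vision.capture(n) for n in["scene","top","wrist"]}
pickle.dump(C,open("C2.pkl","wb"))
st=manip.state(); print(st["eef_pos"],st["ee_rot"],st["contact_force"],st["gripper_width"])
s,t=C["scene"],C["top"]
cv2.imwrite("pics/scene2.png",s["image"])
cv2.imwrite("pics/wrist2.png",C["wrist"]["image"])
for c,n in((s,"scene"),(t,"top")):
    im=c["image"].astype(int); m=((im[...,2]>110)&(im[...,1]<70)&(im[...,0]<70)).astype(np.uint8)
    x0,y0,x1,y1=(200,120,320,220) if n=="scene" else (230,190,290,230)
    k=np.zeros_like(m);k[y0:y1,x0:x1]=m[y0:y1,x0:x1]
    ys,xs=np.nonzero(k);print(n,len(xs),xs.mean(),ys.mean(),xs.min(),xs.max(),ys.min(),ys.max())
    if len(xs)>5:print(cv2.fitEllipse(cv2.convexHull(np.c_[xs,ys].astype(np.float32))))
f=lambda p,o,k:(o[0]+p[0]/k-.4,o[1]+p[1]/k-.4)
T=lambda p:f(p,(180,150),6)
def yaw(a,b,z):
    d=atz(t,T(a),z)-atz(t,T(b),z); return np.degrees(np.arctan2(-d[0],d[1])),np.linalg.norm(d)
print(yaw((237,325),(612,145),298),yaw((252,352),(633,168),298),yaw((365,470),(625,350),60),yaw((365,470),(625,350),90))
crop(t,180,150,300,250,6,"t_g.png"); crop(s,200,110,330,230,5,"s_g.png")
E
```

```text
[ 417.67008623 -204.15222504  322.89413232] [ 7.54285031e-01  6.56546080e-01 -1.66281657e-04 -1.14392738e-03] [-0.80686342  0.02241766 -1.79109362] 18.08433847015536
scene 26 264.2307692307692 171.34615384615384 255 280 160 189
((267.4328308105469, 174.63058471679688), (13.387161254882812, 37.2853889465332), 138.05255126953125)
top 18 261.72222222222223 213.44444444444446 256 267 210 216
((261.77838134765625, 213.12005615234375), (4.6675310134887695, 12.207584381103516), 65.14747619628906)
(np.float64(13.223917448502256), np.float64(216.25003339567934)) (np.float64(13.285992555668495), np.float64(219.31107223971765)) (np.float64(11.772800499621376), np.float64(169.75402754714847)) (np.float64(11.772800499621395), np.float64(166.70225777734686))
```

View pics/scene2.png

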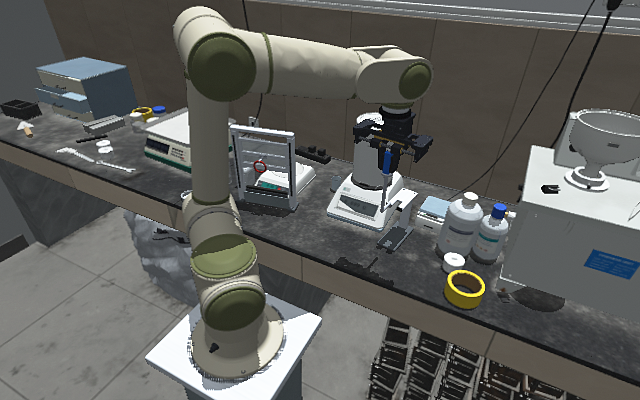

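View pics/t_g.png

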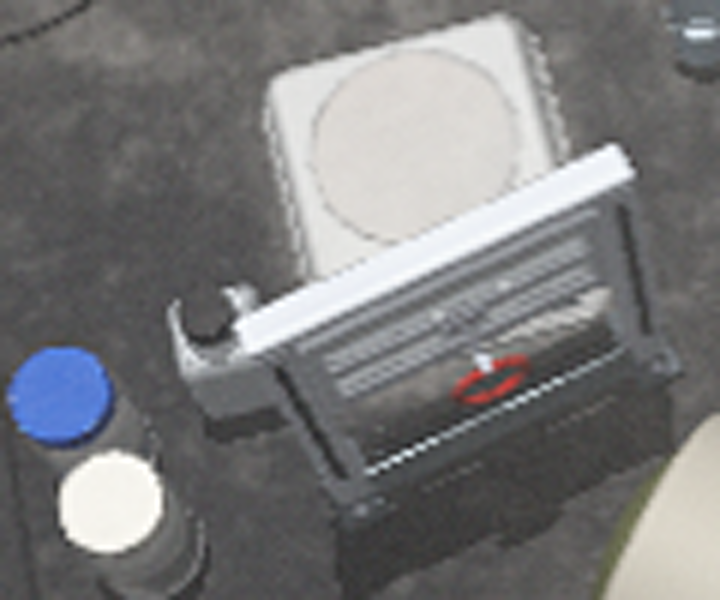

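View pics/s_g.png

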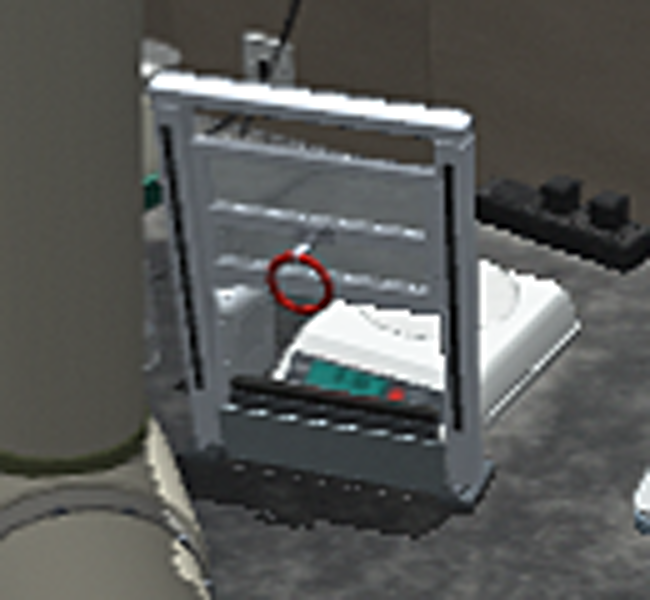

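```bash
python3 - <<'E'
from h import *
import pickle
from scipy.optimize import least_squares
C=pickle.load(open("C2.pkl","rb")); s,t=C["scene"],C["top"]
f=lambda p,o,k:(o[0]+p[0]/k-.4,o[1]+p[1]/k-.4)
T=lambda p:f(p,(180,150),6); S=lambda p:f(p,(200,110),5)
for c,n,b in((s,"scene",(245,155,272,180)),(t,"top",(250,205,272,220))):
    im=c["image"].astype(int); x0,y0,x1,y1=b
    m=(im[...,2]-np.maximum(im[...,1],im[...,0])>40)
    k=np.zeros_like(m);k[y0:y1,x0:x1]=m[y0:y1,x0:x1]
    ys,xs=np.nonzero(k);print(n,len(xs),cv2.fitEllipse(cv2.convexHull(np.c_[xs,ys].astype(np.float32))),xs.min(),xs.max(),ys.min(),ys.max())
    
def loc(p,P):
    x,y,a=p[:3];c,sn=np.cos(a),np.sin(a);P=np.array(P,float)
    return [x+c*P[0]-sn*P[1],y+sn*P[0]+c*P[1],P[2]]
# obs: top bar corners
obs=[(t,(1,1),T((237,325))),(t,(1,-1),T((612,145))),(t,(-1,-1),T((633,168))),(t,(-1,1),T((252,352))),
     (s,(-1,1),S((150,93))),(s,(-1,-1),S((468,133))),(s,(1,-1),S((470,113))),(s,(1,1),S((152,72)))]
def res(p,full=False):
    r=[]
    for c,(i,j),uv in obs: r+=list(proj(c,loc(p,[i*p[4],j*111,298]))[0]-uv)
    for c,uv in [(s,S((300,281))),(t,T((491,379)))]: r+=list(2*(proj(c,loc(p,[-39,0,p[3]]))[0]-uv))
    return np.array(r)
o=least_squares(res,[510,258,.21,181,12]); print(o.x.round(2),np.degrees(o.x[2])); print(o.fun.round(1).reshape(-1,2))
print("ring",loc(o.x,[-39,0,o.x[3]]))
E
```

```text
scene 50 ((259.6309814453125, 166.0076141357422), (11.01725959777832, 13.585220336914062), 132.7247772216797) 254 266 160 172
top 40 ((261.4458312988281, 212.70144653320312), (5.643026828765869, 13.35358715057373), 65.84103393554688) 255 267 209 216
[5.0898e+02 2.5953e+02 2.3000e-01 1.8239e+02 8.8500e+00] 13.333665267465442
[[-0.6  0.5]
 [ 1.  -0.4]
 [-0.   0.4]
 [-0.8  0.8]
 [-0.7 -1.9]
 [-0.5 -1.7]
 [ 0.8  0. ]
 [ 1.2  0.2]
 [ 0.1 -0.2]
 [ 0.5  0.3]]
ring [np.float64(471.0334931463468), np.float64(250.5394194127548), np.float64(182.3877499389206)]
```

Ring centre is about (471, 251, 182) and screen yaw about 13°. I'll carry the pole to 90 mm in front of the ring and turn it to match.

>>> {"op": "play_rows", "data": {
  "moves": "0.3 -0.06 0 0 0 0 1; 0.6 -0.14 0 0 0 0 1; 0.9 -0.2 0 0 0 0 1; 0.9 -0.2 0 0 0 0 1; 0.9 -0.2 0 0 0 0 1; 0.9 -0.2 0 0 0 0 1; 0.9 -0.2 0 0 0 0 1; 0.9 -0.2 0 0 0 0 1; 0.9 -0.2 0 0 0 0 1; 0.9 -0.2 0 0 0 0 1; 0.9 -0.2 0 0 0 0 1; 0.9 -0.2 0 0 0 0 1; 0.9 -0.2 0 0 0 0 1; 0.9 -0.2 0 0 0 0 1; 0.9 -0.2 0 0 0 0 1; 0.9 -0.2 0 0 0 0 1; 0.7 -0.14 0 0 0 0 1; 0 0 0 0 0 0 1"
}}

```text
clock: 10.35
eef_pos: [382.4, 232.4, 323.5]
ee_rot: [0.753, 0.658, -0.001, -0.001]
contact_force: [0.3, -0.2, -3.0]
gripper_width: 17.7
```

>>> {"op": "play_rows", "data": {
  "moves": "0 0 0 0 0 -0.5 1; 0 0 0 0 0 -0.7 1; 0 0 0 0 0 -0.7 1; 0 0 0 0 0 -0.5 1; 0 0 0 0 0 -0.23 1; 0 0 0 0 0 0 1; 0 0 0 0 0 0 1"
}}

```text
clock: 11.05
eef_pos: [383.3, 230.2, 324.0]
ee_rot: [0.622, 0.783, -0.0, -0.0]
contact_force: [-0.0, -0.1, -1.7]
gripper_width: 17.3
```

```bash
python3 - <<'E'
from h import *
import pickle
C={n:vision.capture(n) for n in["scene","top","wrist"]}
pickle.dump(C,open("C3.pkl","wb"))
st=manip.state(); print(st["eef_pos"],st["q"],st["contact_force"],st["gripper_width"]); print(R.from_quat(st["ee_rot"]).as_matrix().round(3))
for n in C: cv2.imwrite(f"pics/{n}3.png",C[n]["image"])
crop(C["scene"],200,90,330,230,5,"s_h.png"); crop(C["top"],180,150,340,270,5,"t_h.png")
E
```

```text
[383.36618817 230.40168685 324.16454405] [ 2.78125587e-01  8.68894188e-02  1.55339634e+00 -2.77824360e-05
  1.50142312e+00 -1.52093251e+00] [ 0.08235803  0.08639381 -2.52460573] 17.566301531154313
[[-0.226  0.974 -0.   ]
 [ 0.974  0.226 -0.   ]
 [-0.    -0.    -1.   ]]
```

View pics/scene3.png

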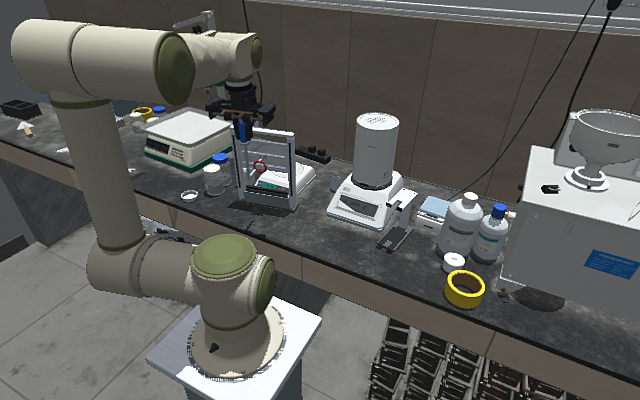

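View pics/wrist3.png

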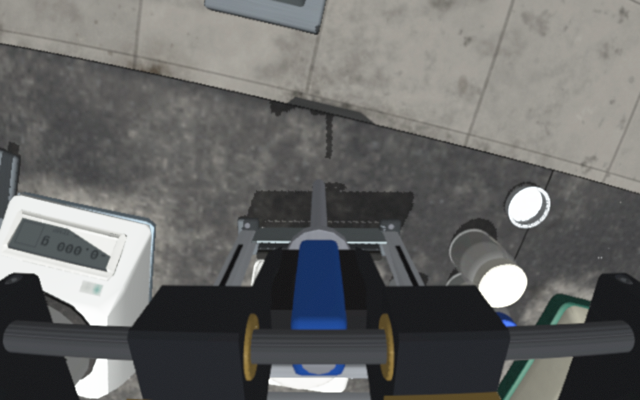

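View pics/t_h.png

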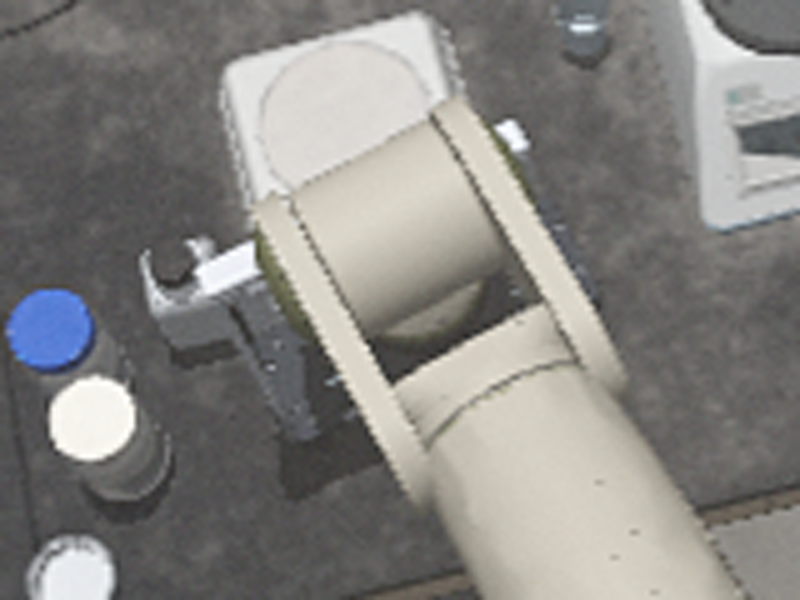

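View pics/s_h.png

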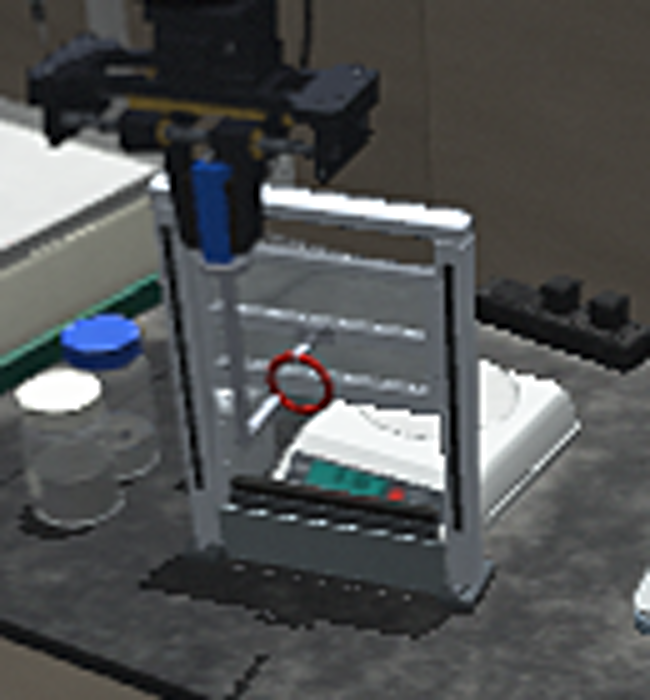

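```bash
python3 - <<'E'
from h import *
import pickle
C=pickle.load(open("C3.pkl","rb")); s=C["scene"]
st=manip.state(); p=st["eef_pos"]; M=R.from_quat(st["ee_rot"]).as_matrix(); x,y,z=M.T
def P(px,py,pz): return p+y*px-x*py+z*(13.7-0)-z*pz
im=cv2.resize(s["image"][90:230,200:330],None,fx=5,fy=5,interpolation=cv2.INTER_CUBIC)
for q in [P(0,0,0),P(0,0,-60),P(0,0,-120),P(48,0,-120),P(48,0,-136),P(0,0,68),(471.2,251,181.5)]:
    u=proj(s,q)[0]; v=((u-[200,90]+.4)*5).astype(int); print(u.round(1),v); cv2.circle(im,tuple(int(k) for k in v),3,(0,255,255),-1)
cv2.imwrite("pics/s_h2.png",im)
E
```

```text
[244.7 142.7] [225 265]
[246.7 160.4] [235 353]
[248.6 177. ] [245 437]
[254.5 169.7] [274 400]
[254.9 173.9] [276 421]
[242.3 121.3] [213 158]
[259.6 165.9] [299 381]
```

View pics/s_h2.png

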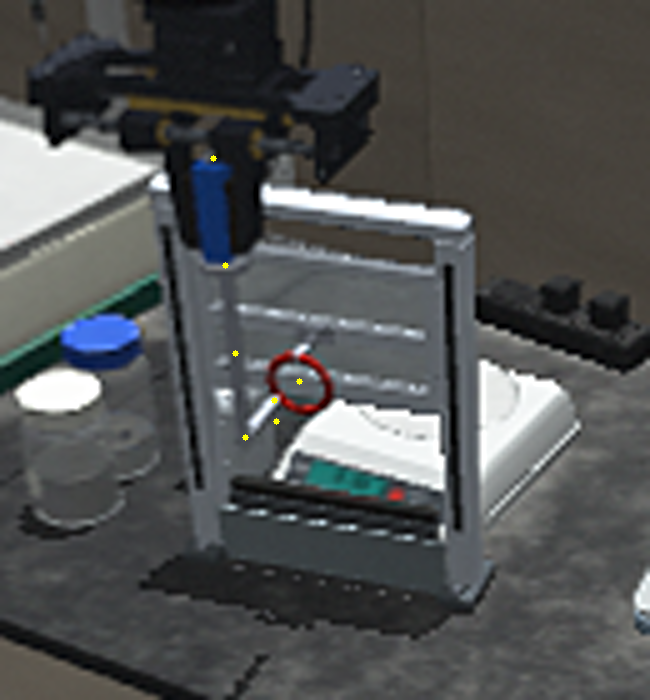

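The projected pole model matches the picture (hook tip at about (276,421) in the crop). The shaft is in line with the ring, 90 mm ahead, and 3 mm higher than wanted. I'll insert it slowly.

>>> {"op": "play_rows", "data": {
  "moves": "0 0 0.08 0 0 0 1; 0 0.2 0 0 0 0 1; 0 0.25 0 0 0 0 1; 0 0.25 0 0 0 0 1; 0 0.25 0 0 0 0 1; 0 0.2 0 0 0 0 1; 0 0 0 0 0 0 1"
}}

```text
clock: 11.9
eef_pos: [417.7, 238.4, 321.5]
ee_rot: [0.622, 0.783, -0.0, -0.0]
contact_force: [-0.9, 0.7, -1.6]
gripper_width: 17.9
```

```bash
cat > look.py <<'E'
from h import *
import sys
def go(name):
    s=vision.capture("scene")
    st=manip.state(); p=st["eef_pos"]; M=R.from_quat(st["ee_rot"]).as_matrix(); x,y,z=M.T
    print(p.round(1),st["contact_force"].round(2),st["torque"].round(2),st["gripper_width"])
    crop(s,205,90,325,220,5,name)
    return s,st
if __name__=="__main__": go(sys.argv[1])
E
python3 look.py s_i.png
```

```text
[417.3 238.4 321.6] [-0.18  0.51 -1.67] [ 0.02 -0.13 -0.  ] 17.52278305283761
```

View pics/s_i.png

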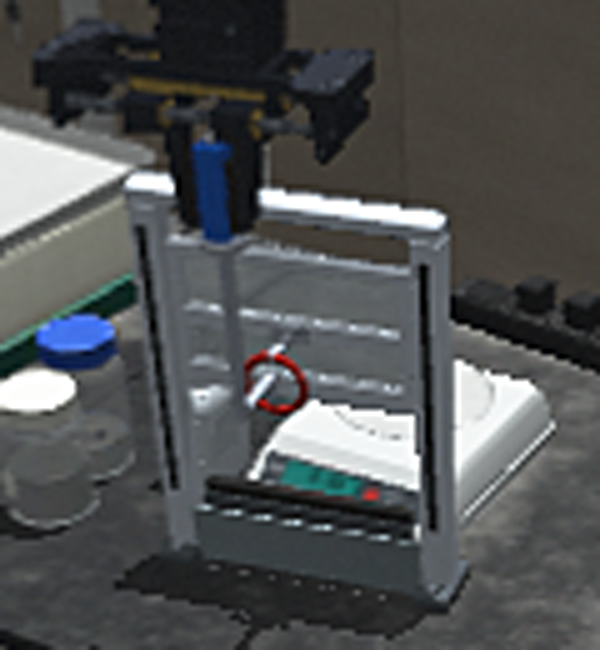

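The arm's end shows inside the ring at about (278,368) with no force. I'll go in the rest of the way.

>>> {"op": "play_rows", "data": {
  "moves": "0 0.15 0 0 0 0 1; 0 0.2 0 0 0 0 1; 0 0.2 0 0 0 0 1; 0 0.2 0 0 0 0 1; 0 0.08 0 0 0 0 1; 0 0 0 0 0 0 1"
}}

```text
clock: 12.55
eef_pos: [441.6, 244.0, 321.6]
ee_rot: [0.622, 0.783, -0.0, -0.0]
contact_force: [0.4, -0.4, -1.7]
gripper_width: 17.9
```

```bash
python3 look.py s_j.png
```

```text
[441.3 244.  321.7] [-0.45  0.6  -2.62] [ 0.08 -0.09 -0.03] 18.018794334478244
```

View pics/s_j.png

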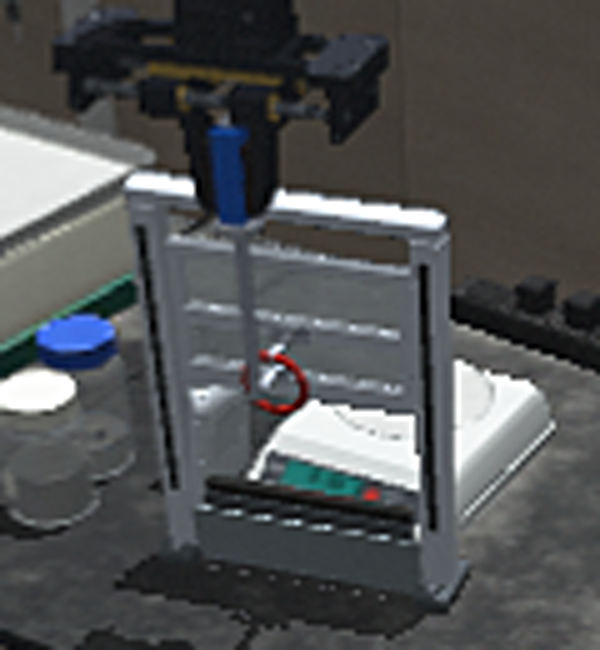

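The hook is through. I'll lower it onto the ring.

>>> {"op": "play_rows", "data": {
  "moves": "0 0 0.2 0 0 0 1; 0 0 0.2 0 0 0 1; 0 0 0.15 0 0 0 1; 0 0 0.05 0 0 0 1; 0 0 0 0 0 0 1"
}}

```text
clock: 13.1
eef_pos: [441.2, 244.0, 303.6]
ee_rot: [0.622, 0.783, -0.0, -0.0]
contact_force: [0.2, 0.6, -1.6]
gripper_width: 17.3
```

>>> {"op": "play_rows", "data": {
  "moves": "0 0 0.04 0 0 0 1; 0 0 0.04 0 0 0 1; 0 0 0.04 0 0 0 1; 0 0 0.04 0 0 0 1"
}}

```text
clock: 13.5
eef_pos: [441.3, 244.0, 299.0]
ee_rot: [0.622, 0.783, 0.0, 0.0]
contact_force: [-0.3, 0.7, -2.2]
gripper_width: 17.7
```

```bash
python3 look.py s_k.png
```

```text
[441.2 244.  298.8] [-0.03  0.21 -1.96] [ 0.05 -0.12 -0.1 ] 18.032806841890437
```

View pics/s_k.png

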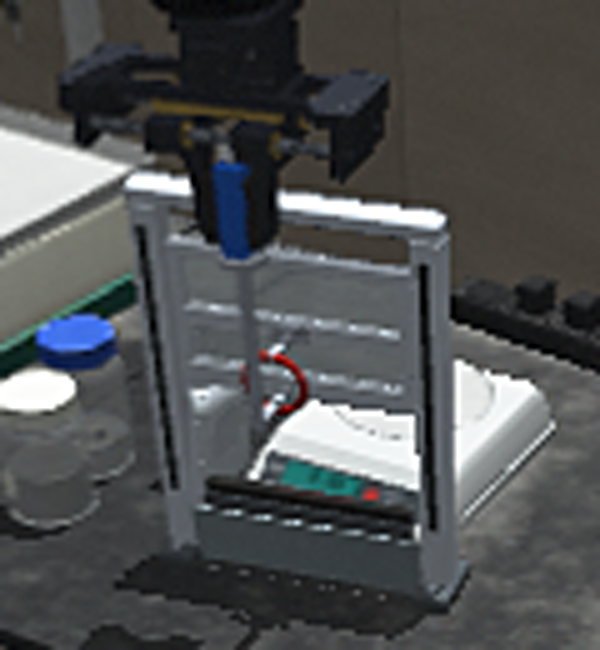

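>>> {"op": "play_rows", "data": {
  "moves": "0 0 0.04 0 0 0 1; 0 0 0.04 0 0 0 1; 0 0 0 0 0 0 1"
}}

```text
clock: 13.85
eef_pos: [441.3, 244.0, 297.0]
ee_rot: [0.622, 0.783, 0.0, 0.0]
contact_force: [-1.5, 0.0, 3.5]
gripper_width: 18.0
```

>>> {"op": "play_rows", "data": {
  "moves": "0 0 0.04 0 0 0 1; 0 0 0.04 0 0 0 1; 0 0 0.04 0 0 0 1"
}}

```text
clock: 14.15
eef_pos: [441.3, 244.0, 293.0]
ee_rot: [0.622, 0.783, 0.0, 0.0]
contact_force: [-1.0, -0.8, 4.2]
gripper_width: 17.8
```

The sash slides at about 5.8 N of pull. It can't meet the seal until it is at least 58 mm down, so I'll slide about 46 mm.

>>> {"op": "play_rows", "data": {
  "moves": "0 0 0.06 0 0 0 1; 0 0 0.1 0 0 0 1; 0 0 0.12 0 0 0 1; 0 0 0.12 0 0 0 1; 0 0 0.12 0 0 0 1"
}}

```text
clock: 14.65
eef_pos: [441.3, 244.0, 277.1]
ee_rot: [0.622, 0.783, -0.0, -0.0]
contact_force: [-0.9, -0.1, 3.9]
gripper_width: 17.8
```

>>> {"op": "play_rows", "data": {
  "moves": "0 0 0.12 0 0 0 1; 0 0 0.12 0 0 0 1; 0 0 0.12 0 0 0 1; 0 0 0.12 0 0 0 1; 0 0 0.12 0 0 0 1; 0 0 0.12 0 0 0 1; 0 0 0.12 0 0 0 1; 0 0 0.1 0 0 0 1; 0 0 0.04 0 0 0 1; 0 0 0 0 0 0 1"
}}

```text
clock: 15.65
eef_pos: [441.2, 244.0, 247.7]
ee_rot: [0.622, 0.783, -0.0, -0.0]
contact_force: [1.6, -0.8, 0.2]
gripper_width: 17.7
```

```bash
python3 look.py s_l.png
```

```text
[441.2 244.  247.7] [0.07 0.39 0.21] [ 0.06 -0.2  -0.03] 17.641518180900576
```

View pics/s_l.png

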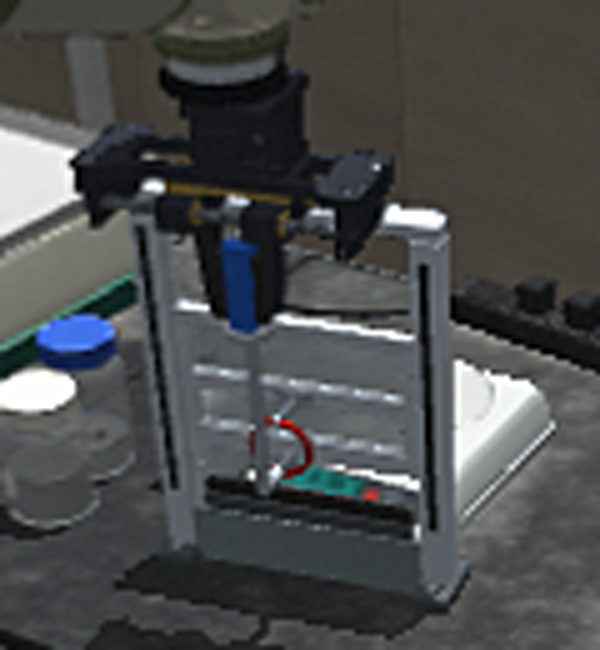

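>>> {"op": "play_rows", "data": {
  "moves": "0 0 0.05 0 0 0 1; 0 0 0.07 0 0 0 1; 0 0 0.07 0 0 0 1; 0 0 0.05 0 0 0 1"
}}

```text
clock: 16.1
eef_pos: [441.3, 244.0, 240.7]
ee_rot: [0.622, 0.783, 0.0, 0.0]
contact_force: [-0.2, 0.1, 3.9]
gripper_width: 18.0
```

>>> {"op": "play_rows", "data": {
  "moves": "0 0 0.035 0 0 0 1; 0 0 0.035 0 0 0 1"
}}

```text
clock: 16.3
eef_pos: [441.3, 244.0, 238.7]
ee_rot: [0.622, 0.783, 0.0, 0.0]
contact_force: [-1.1, 0.3, 3.9]
gripper_width: 17.9
```

>>> {"op": "play_rows", "data": {
  "moves": "0 0 0.035 0 0 0 1; 0 0 0.035 0 0 0 1"
}}

```text
clock: 16.5
eef_pos: [441.3, 244.0, 236.5]
ee_rot: [0.622, 0.783, 0.0, 0.0]
contact_force: [-0.9, -0.0, 3.7]
gripper_width: 17.7
```

>>> {"op": "play_rows", "data": {
  "moves": "0 0 0.035 0 0 0 1; 0 0 0.035 0 0 0 1"
}}

```text
clock: 16.7
eef_pos: [441.3, 244.0, 234.4]
ee_rot: [0.622, 0.783, 0.0, -0.0]
contact_force: [-0.7, -0.4, 4.1]
gripper_width: 17.5
```

>>> {"op": "play_rows", "data": {
  "moves": "0 0 0.035 0 0 0 1; 0 0 0.035 0 0 0 1"
}}

```text
clock: 16.9
eef_pos: [441.3, 244.0, 232.3]
ee_rot: [0.622, 0.783, 0.0, -0.0]
contact_force: [-0.6, -0.9, 2.8]
gripper_width: 18.0
```

>>> {"op": "play_rows", "data": {
  "moves": "0 0 0.035 0 0 0 1; 0 0 0.035 0 0 0 1"
}}

```text
clock: 17.1
eef_pos: [441.3, 244.0, 230.3]
ee_rot: [0.622, 0.783, 0.0, 0.0]
contact_force: [-0.7, 0.3, 4.1]
gripper_width: 17.9
```

>>> {"op": "play_rows", "data": {
  "moves": "0 0 0.035 0 0 0 1; 0 0 0.035 0 0 0 1"
}}

```text
clock: 17.3
eef_pos: [441.3, 244.0, 228.1]
ee_rot: [0.622, 0.783, -0.0, -0.0]
contact_force: [-1.9, -0.6, 3.9]
gripper_width: 17.8
```

>>> {"op": "play_rows", "data": {
  "moves": "0 0 0.035 0 0 0 1; 0 0 0.035 0 0 0 1"
}}

```text
clock: 17.5
eef_pos: [441.3, 244.0, 226.0]
ee_rot: [0.622, 0.783, -0.0, -0.0]
contact_force: [-0.9, -0.1, 3.9]
gripper_width: 17.9
```

>>> {"op": "play_rows", "data": {
  "moves": "0 0 0.035 0 0 0 1; 0 0 0.035 0 0 0 1"
}}

```text
clock: 17.7
eef_pos: [441.3, 244.0, 224.0]
ee_rot: [0.622, 0.783, 0.0, -0.0]
contact_force: [-1.0, 0.0, 3.8]
gripper_width: 17.5
```

>>> {"op": "play_rows", "data": {
  "moves": "0 0 0.035 0 0 0 1; 0 0 0.035 0 0 0 1"
}}

```text
clock: 17.9
eef_pos: [441.3, 244.0, 221.8]
ee_rot: [0.622, 0.783, 0.0, 0.0]
contact_force: [-0.7, -0.6, 3.3]
gripper_width: 17.7
```

>>> {"op": "play_rows", "data": {
  "moves": "0 0 0.035 0 0 0 1; 0 0 0.035 0 0 0 1"
}}

```text
clock: 18.1
eef_pos: [441.3, 244.0, 219.7]
ee_rot: [0.622, 0.783, 0.0, 0.0]
contact_force: [0.1, -0.2, 3.8]
gripper_width: 17.5
```

>>> {"op": "play_rows", "data": {
  "moves": "0 0 0.035 0 0 0 1; 0 0 0.035 0 0 0 1"
}}

```text
clock: 18.3
eef_pos: [441.3, 244.0, 217.6]
ee_rot: [0.622, 0.783, 0.0, 0.0]
contact_force: [-1.3, 0.1, 4.0]
gripper_width: 17.7
```

>>> {"op": "play_rows", "data": {
  "moves": "0 0 0.035 0 0 0 1; 0 0 0.035 0 0 0 1"
}}

```text
clock: 18.5
eef_pos: [441.3, 244.0, 215.8]
ee_rot: [0.622, 0.783, 0.0, 0.0]
contact_force: [-2.4, -1.3, 9.3]
gripper_width: 18.0
```

The seal is felt: Fz has risen to 9.3, which is about 11 N of pull. I'll hold and read again.

>>> {"op": "play_rows", "data": {
  "moves": "0 0 0 0 0 0 1; 0 0 0 0 0 0 1"
}}

```text
clock: 18.7
eef_pos: [441.3, 244.0, 215.8]
ee_rot: [0.622, 0.783, 0.0, 0.0]
contact_force: [-0.8, -1.1, 5.5]
gripper_width: 17.7
```

```bash
python3 look.py s_m.png; python3 look.py s_m.png
```

```text
[441.3 244.  215.8] [-1.78 -0.38  6.21] [-0.08  0.09 -0.1 ] 17.71343966836193
[441.3 244.  215.8] [-1.5  -0.48  6.23] [-0.03  0.07  0.04] 17.92410807984208
```

View pics/s_m.png

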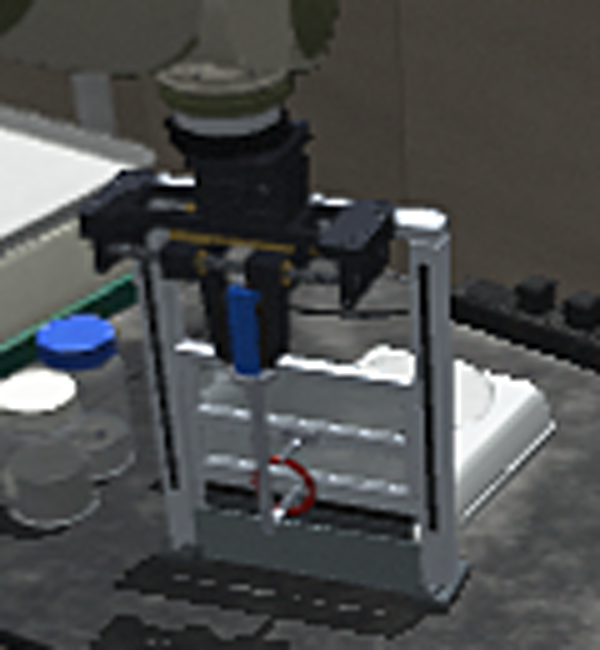

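>>> {"op": "play_rows", "data": {
  "moves": "0 0 0.02 0 0 0 1"
}}

```text
clock: 18.9
eef_pos: [441.3, 244.1, 215.5]
ee_rot: [0.622, 0.783, 0.0, 0.0]
contact_force: [-3.1, -1.0, 9.0]
gripper_width: 17.7
```

>>> {"op": "play_rows", "data": {
  "moves": "0 0 0.02 0 0 0 1"
}}

```text
clock: 19.0
eef_pos: [441.3, 244.1, 215.1]
ee_rot: [0.622, 0.783, 0.0, 0.0]
contact_force: [-3.1, -1.8, 10.3]
gripper_width: 17.7
```

>>> {"op": "play_rows", "data": {
  "moves": "0 0 0.02 0 0 0 1"
}}

```text
clock: 19.1
eef_pos: [441.4, 244.1, 214.6]
ee_rot: [0.622, 0.783, 0.0, 0.0]
contact_force: [-3.9, -1.3, 11.6]
gripper_width: 17.7
```

```bash
python3 look.py s_n.png; python3 look.py s_n.png
```

```text
[441.4 244.1 214.6] [-3.44 -1.21 11.26] [-0.16  0.45 -0.02] 17.9350807595234
[441.4 244.1 214.6] [-3.13 -1.71  9.43] [-0.2   0.41  0.05] 17.700453445048865
```

Pull peaked at about 13.5 N, inside 10 to 16, so the seal pushes back roughly 6 to 8 N. Next I'll release slowly to the mid-ring height.

>>> {"op": "play_rows", "data": {
  "moves": "0 0 0 0 0 0 1; 0 0 -0.03 0 0 0 1; 0 0 -0.04 0 0 0 1; 0 0 -0.06 0 0 0 1; 0 0 -0.08 0 0 0 1; 0 0 -0.1 0 0 0 1; 0 0 -0.1 0 0 0 1; 0 0 0 0 0 0 1"
}}

```text
clock: 20.0
eef_pos: [441.4, 244.1, 226.6]
ee_rot: [0.622, 0.783, 0.0, 0.0]
contact_force: [0.0, -0.3, -2.5]
gripper_width: 17.6
```

```bash
python3 look.py s_o.png; python3 - <<'E'
from h import *
w=vision.capture("wrist"); crop(w,200,130,440,330,3,"w_o.png")
E
```

```text
[441.3 244.  226.3] [ 0.05  0.28 -1.83] [ 0.08 -0.14 -0.01] 17.96957702087841
```

View pics/s_o.png

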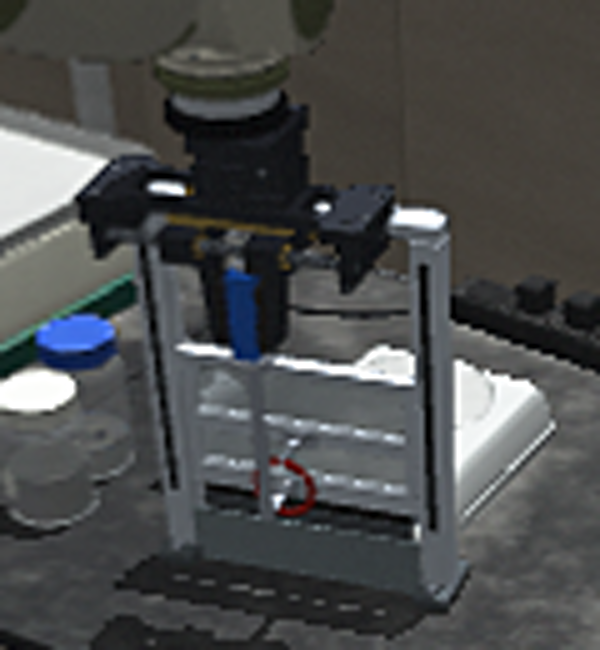

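View pics/w_o.png

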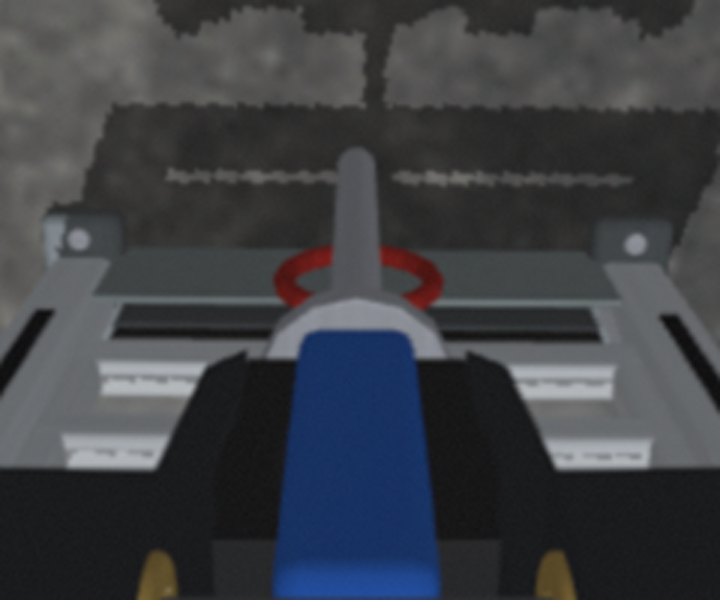

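The pole hasn't moved in the hand and sits centred in the ring, and the sash has stayed down. I'll raise to the entry height (+20 mm over the resting contact) and withdraw.

>>> {"op": "play_rows", "data": {
  "moves": "0 0 -0.1 0 0 0 1; 0 0 -0.1 0 0 0 1; 0 0 -0.08 0 0 0 1; 0 0 0 0 0 0 1"
}}

```text
clock: 20.5
eef_pos: [441.4, 244.1, 235.0]
ee_rot: [0.622, 0.783, 0.0, 0.0]
contact_force: [-0.0, -0.1, -2.0]
gripper_width: 17.9
```

>>> {"op": "play_rows", "data": {
  "moves": "0 -0.15 0 0 0 0 1; 0 -0.2 0 0 0 0 1; 0 -0.2 0 0 0 0 1; 0 -0.2 0 0 0 0 1; 0 0 0 0 0 0 1"
}}

```text
clock: 21.0
eef_pos: [418.6, 238.8, 234.7]
ee_rot: [0.622, 0.783, -0.0, -0.0]
contact_force: [0.2, -0.7, -2.1]
gripper_width: 17.7
```

```bash
python3 look.py s_p.png
```

```text
[419.1 238.9 234.7] [ 1.02  0.22 -3.  ] [ 0.02 -0.12 -0.02] 17.997335023507205
```

View pics/s_p.png

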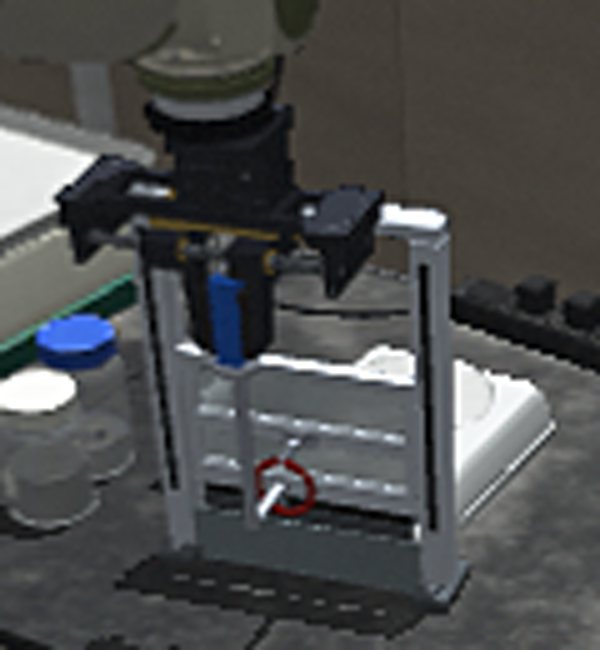

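No contact force, and the tip is leaving the ring. I'll continue out, then up.

>>> {"op": "play_rows", "data": {
  "moves": "0 -0.2 0 0 0 0 1; 0 -0.25 0 0 0 0 1; 0 -0.3 0 0 0 0 1; 0 -0.4 0 0 0 0 1; 0 -0.5 0 0 0 0 1; 0 -0.4 0 0 0 0 1; 0 -0.1 -0.4 0 0 0 1; 0 0 -0.7 0 0 0 1; 0 0 -0.8 0 0 0 1; 0 0 -0.7 0 0 0 1; 0 0 -0.3 0 0 0 1; 0 0 0 0 0 0 1"
}}

```text
clock: 22.25
eef_pos: [356.5, 224.3, 322.1]
ee_rot: [0.622, 0.783, 0.001, 0.0]
contact_force: [0.0, -0.7, -2.2]
gripper_width: 17.7
```

```bash
python3 look.py s_q.png; python3 - <<'E'
from h import *
st=manip.state(); p=st["eef_pos"]; r=R.from_quat(st["ee_rot"]); M=r.as_matrix(); print(st["clock"],M.round(3))
# target: hang TCP (530.9,-220.2), hanger pose orientation at grasp
rg=R.from_quat([ .754276,.656557,0,0])
print("turn",(r.inv()*rg).as_rotvec(degrees=True)/8)
yg=rg.as_matrix()[:,1]; pre=np.array([530.9,-220.1,0])-yg*115; print(pre)
d=pre-p; d[2]=0; print("delta in tool now",(M.T@d)/30,"in grasp axes",(rg.as_matrix().T@d)/30)
E
```

```text
[356.3 224.2 321.1] [ 0.48 -0.43 -3.21] [ 0.11 -0.18 -0.03] 17.42704441188366
22.3 [[-0.227  0.974 -0.   ]
 [ 0.974  0.227 -0.   ]
 [ 0.    -0.    -1.   ]]
turn [-7.97148004e-04  1.19039461e-04  2.63022084e+00]
[ 416.99813602 -204.2454933     0.        ]
delta in tool now [-1.43684019e+01 -1.27047781e+00  8.51963486e-05] in grasp axes [-13.86646466   3.97319076   0.        ]
```

View pics/s_q.png

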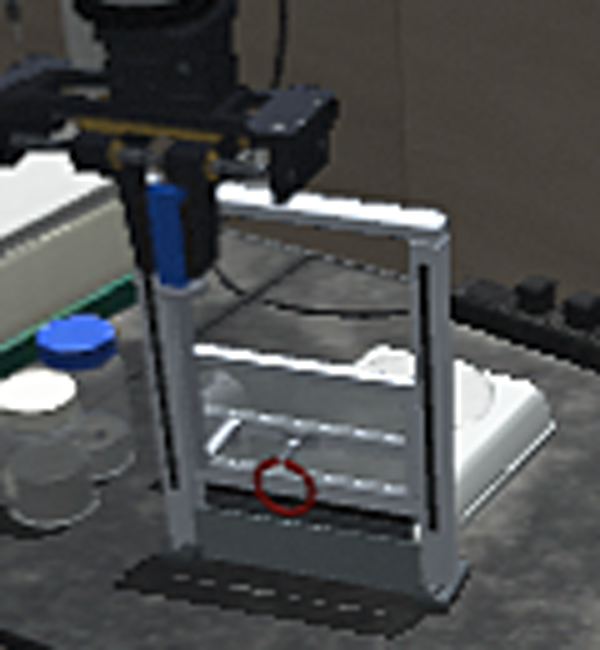

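>>> {"op": "play_rows", "data": {
  "moves": "0 0 0 0 0 0.6 1; 0 0 0 0 0 0.9 1; 0 0 0 0 0 0.8 1; 0 0 0 0 0 0.33 1; -0.3 0.09 0 0 0 0 1; -0.6 0.17 0 0 0 0 1; -0.9 0.26 0 0 0 0 1; -0.9 0.26 0 0 0 0 1; -0.9 0.26 0 0 0 0 1; -0.9 0.26 0 0 0 0 1; -0.9 0.26 0 0 0 0 1"
}}

```text
clock: 23.4
eef_pos: [380.2, 55.8, 320.8]
ee_rot: [0.754, 0.657, -0.0, -0.0]
contact_force: [1.5, 0.5, -3.1]
gripper_width: 17.8
```

>>> {"op": "play_rows", "data": {
  "moves": "-0.9 0.26 0 0 0 0 1; -0.9 0.26 0 0 0 0 1; -0.9 0.26 0 0 0 0 1; -0.9 0.26 0 0 0 0 1; -0.9 0.26 0 0 0 0 1; -0.9 0.26 0 0 0 0 1; -0.9 0.26 0 0 0 0 1; -0.9 0.26 0 0 0 0 1; -0.7 0.2 0 0 0 0 1; -0.4 0.1 0 0 0 0 1; -0.17 0.04 0 0 0 0 1; 0 0 0 0 0 0 1; 0 0 0 0 0 0 1"
}}

```text
clock: 24.7
eef_pos: [417.3, -203.6, 321.5]
ee_rot: [0.754, 0.657, 0.0, -0.0]
contact_force: [1.0, 0.3, -2.8]
gripper_width: 17.8
```

```bash
cat > d.py <<'E'
from h import *
st=manip.state(); p=st["eef_pos"]; r=R.from_quat(st["ee_rot"])
rg=R.from_quat([ .754276,.656557,0,0]); M=rg.as_matrix()
d=np.array([530.9,-220.1,169.7])-p
print(st["clock"],p,"turn/8",((r.inv()*rg).as_rotvec(degrees=True)/8).round(3)); print("to seat, units",(M.T@d)/30, st["contact_force"])
E
python3 d.py; python3 - <<'E'
from h import *
w=vision.capture("wrist"); cv2.imwrite("pics/wrist_r.png",w["image"]); s=vision.capture("scene"); crop(s,330,90,450,240,5,"s_r.png")
E
```

```text
24.7 [ 417.34204059 -203.6184588   321.51537492] turn/8 [-0.001 -0.002  0.007]
to seat, units [-0.02228198  3.82486086  5.0605125 ] [ 0.98691844  0.29708989 -2.78860074]
```

View pics/s_r.png

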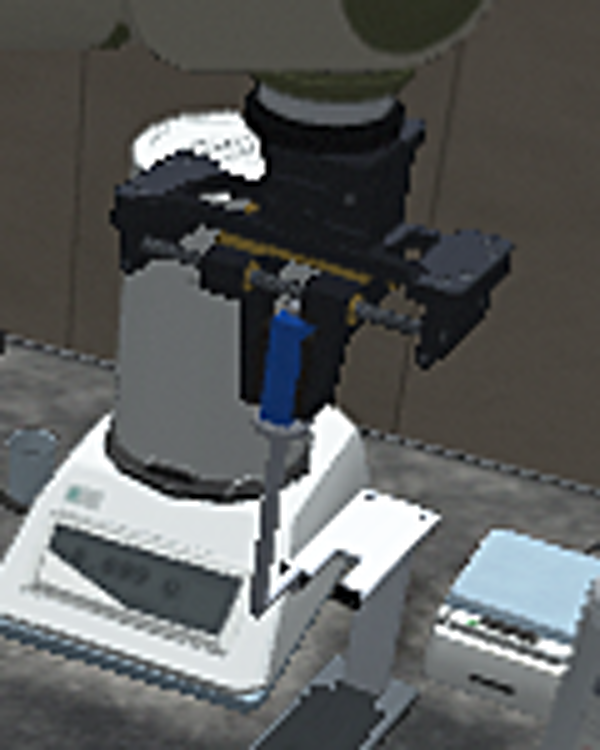

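The pole hangs straight in the hand. I'll lower to the draw-out height (TCP 186), then go in level along the same path.

>>> {"op": "play_rows", "data": {
  "moves": "-0.02 0 0.5 0 0 0 1; 0 0 0.8 0 0 0 1; 0 0 0.9 0 0 0 1; 0 0 0.9 0 0 0 1; 0 0 0.8 0 0 0 1; 0 0 0.4 0 0 0 1; 0 0 0.2 0 0 0 1; 0 0 0 0 0 0 1; 0 0 0 0 0 0 1"
}}

```text
clock: 25.7
eef_pos: [417.7, -204.9, 187.3]
ee_rot: [0.754, 0.657, 0.0, 0.001]
contact_force: [0.1, -0.1, -2.7]
gripper_width: 17.7
```

```bash
python3 d.py; python3 - <<'E'
from h import *
w=vision.capture("wrist"); crop(w,200,100,440,330,3,"w_s.png"); s=vision.capture("scene"); crop(s,330,130,450,260,5,"s_s.png")
E
```

```text
25.7 [ 417.67645391 -204.94525495  187.30160808] turn/8 [0.008 0.005 0.003]
to seat, units [0.01998544 3.80772288 0.58672027] [ 0.07381577 -0.11961658 -2.68492735]
```

View pics/s_s.png

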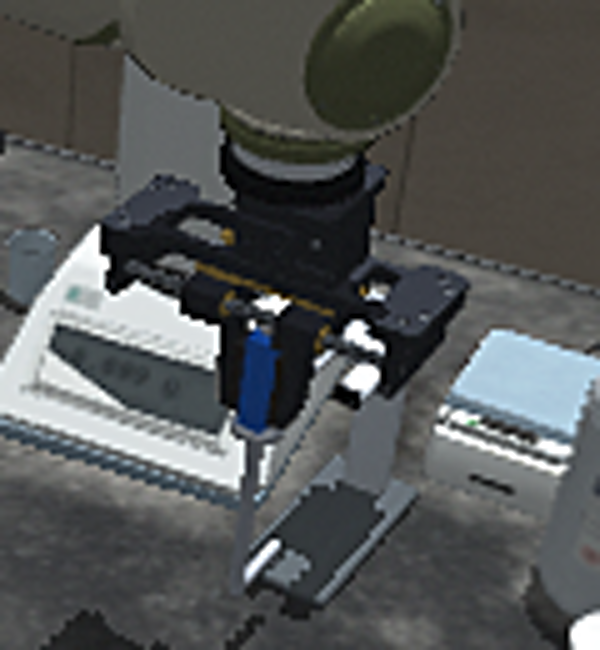

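View pics/w_s.png

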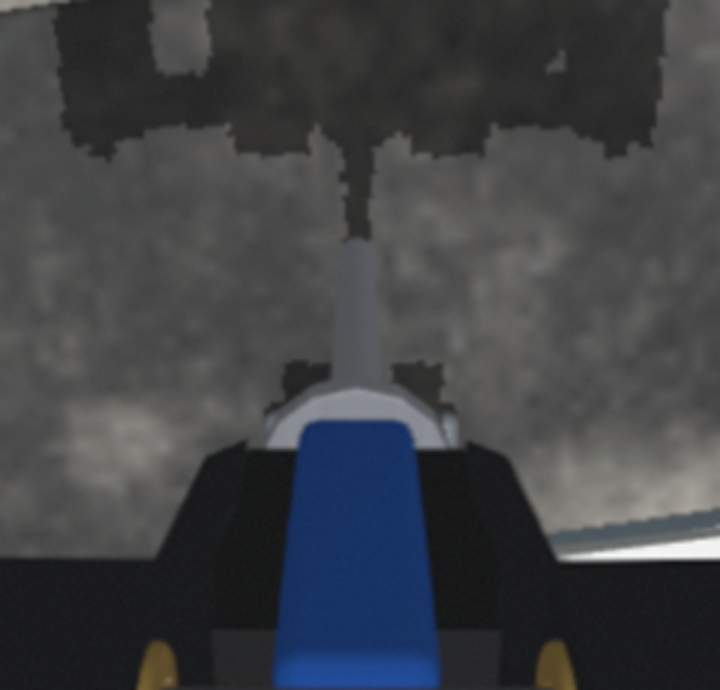

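>>> {"op": "play_rows", "data": {
  "moves": "0.02 0.3 0 0 0 0 1; 0 0.4 0 0 0 0 1; 0 0.4 0 0 0 0 1; 0 0.4 0 0 0 0 1; 0 0.4 0 0 0 0 1; 0 0.4 0 0 0 0 1; 0 0.4 0 0 0 0 1; 0 0 0 0 0 0 1"
}}

```text
clock: 26.6
eef_pos: [498.9, -215.6, 186.5]
ee_rot: [0.754, 0.657, 0.0, 0.0]
contact_force: [-0.4, 0.4, -1.5]
gripper_width: 17.5
```

>>> {"op": "play_rows", "data": {
  "moves": "0 0.25 0 0 0 0 1; 0 0.25 0 0 0 0 1; 0 0.25 0 0 0 0 1; 0 0.2 0 0 0 0 1; 0 0.15 0 0 0 0 1; 0 0 0 0 0 0 1; 0 0 0 0 0 0 1"
}}

```text
clock: 27.3
eef_pos: [530.3, -220.0, 186.4]
ee_rot: [0.754, 0.657, -0.0, -0.0]
contact_force: [-0.5, -0.0, -1.4]
gripper_width: 17.8
```

```bash
python3 d.py; python3 - <<'E'
from h import *
w=vision.capture("wrist"); crop(w,200,130,440,330,3,"w_t.png")
E
```

```text
27.3 [ 530.27524214 -219.9762907   186.43578161] turn/8 [-0.002 -0.001  0.   ]
to seat, units [-0.00121319  0.02119491  0.55785939] [-0.49048363 -0.00741945 -1.41682963]
```

View pics/w_t.png

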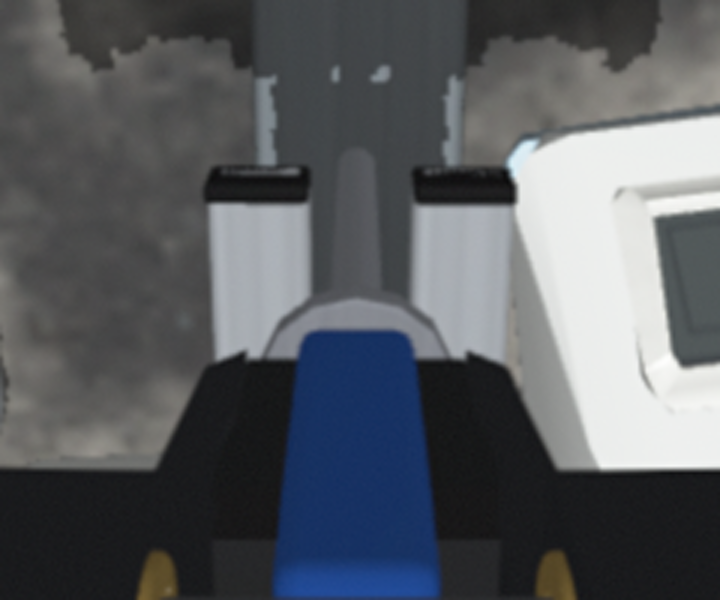

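The view matches the one just after lifting: the shaft is in the slot and the collar is above the seat. I'll lower it 16.5 mm.

>>> {"op": "play_rows", "data": {
  "moves": "0 0.02 0.15 0 0 0 1; 0 0 0.15 0 0 0 1; 0 0 0.1 0 0 0 1; 0 0 0.07 0 0 0 1; 0 0 0.04 0 0 0 1; 0 0 0.03 0 0 0 1; 0 0 0 0 0 0 1"
}}

```text
clock: 28.05
eef_pos: [530.9, -220.1, 170.3]
ee_rot: [0.754, 0.657, -0.0, 0.0]
contact_force: [0.2, 0.2, -1.8]
gripper_width: 17.7
```

```bash
python3 d.py; python3 d.py
```

```text
28.05 [ 530.94717324 -220.11832242  170.29501294] turn/8 [-0.  0.  0.]
to seat, units [ 0.00038813 -0.00164163  0.01983376] [ 0.21746333  0.21018509 -1.79558842]
28.05 [ 530.94717324 -220.11832242  170.29501294] turn/8 [-0.  0.  0.]
to seat, units [ 0.00038813 -0.00164163  0.01983376] [ 0.21746333  0.21018509 -1.79558842]
```

>>> {"op": "play_rows", "data": {
  "moves": "0 0 0.02 0 0 0 1; 0 0 0 0 0 0 1"
}}

```text
clock: 28.25
eef_pos: [531.0, -220.1, 169.8]
ee_rot: [0.754, 0.657, 0.0, 0.0]
contact_force: [0.4, 0.2, -1.4]
gripper_width: 17.7
```

>>> {"op": "play_rows", "data": {
  "moves": "0 0 0.02 0 0 0 1; 0 0 0 0 0 0 1"
}}

```text
clock: 28.45
eef_pos: [531.0, -220.1, 169.7]
ee_rot: [0.754, 0.657, 0.0, 0.0]
contact_force: [-0.9, 1.1, 4.1]
gripper_width: 17.8
```

The collar rests on the fork (Fz has gone from -1.8 to +4). I'll open.

>>> {"op": "play_rows", "data": {
  "moves": "0 0 0 0 0 0 0.75; 0 0 0 0 0 0 0.7; 0 0 0 0 0 0 0.6; 0 0 0 0 0 0 0.5; 0 0 0 0 0 0 0.4; 0 0 0 0 0 0 0.4; 0 0 0 0 0 0 0.4"
}}

```text
clock: 29.15
eef_pos: [530.9, -220.1, 169.1]
ee_rot: [0.754, 0.657, -0.0, -0.0]
contact_force: [-0.6, 0.5, 0.1]
gripper_width: 53.0
```

```bash
python3 d.py; python3 - <<'E'
from h import *
print(manip.state()["gripper_width"])
w=vision.capture("wrist"); crop(w,200,130,440,330,3,"w_u.png")
E
```

```text
29.15 [ 530.93901226 -220.09697527  169.07674275] turn/8 [-0.001 -0.     0.   ]
to seat, units [-0.00027914 -0.00127409 -0.02077524] [-0.58037051  0.54640475  0.13307147]
52.9575935928601
```

View pics/w_u.png

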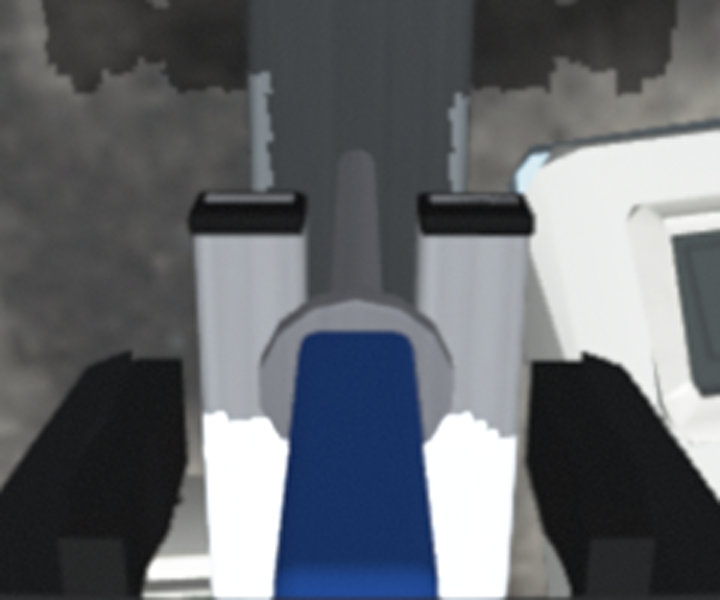

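The pole stands in the fork, released. I'll retreat straight up.

>>> {"op": "play_rows", "data": {
  "moves": "0 0 -0.2 0 0 0 0.4; 0 0 -0.3 0 0 0 0.4; 0 0 -0.5 0 0 0 0.4; 0 0 -0.7 0 0 0 0.4; 0 0 -0.9 0 0 0 0.4; 0 0 -0.9 0 0 0 0.4; 0 0 -0.9 0 0 0 0.4; 0 -0.5 -0.8 0 0 0 0.4; 0 -0.9 0 0 0 0 0.4; 0 -0.9 0 0 0 0 0.4; 0 -0.5 0 0 0 0 0.4; 0 0 0 0 0 0 0.4; 0 0 0 0 0 0 0.4"
}}

```text
clock: 30.5
eef_pos: [448.1, -208.7, 325.8]
ee_rot: [0.754, 0.656, 0.0, 0.001]
contact_force: [0.4, -0.2, 0.1]
gripper_width: 52.8
```

```bash
python3 d.py; python3 - <<'E'
from h import *
w=vision.capture("wrist"); cv2.imwrite("pics/wrist_v.png",w["image"]); s=vision.capture("scene"); cv2.imwrite("pics/scene_v.png",s["image"]); crop(s,220,110,420,260,4,"s_v.png")
t=vision.capture("top"); crop(t,180,150,300,250,6,"t_v.png")
E
```

```text
30.5 [ 448.12744156 -208.68508442  325.83632302] turn/8 [ 0.008  0.004 -0.002]
to seat, units [3.5182379e-03 2.7851961e+00 5.2045441e+00] [ 0.44699194 -0.24643933  0.14689874]
```

View pics/s_v.png

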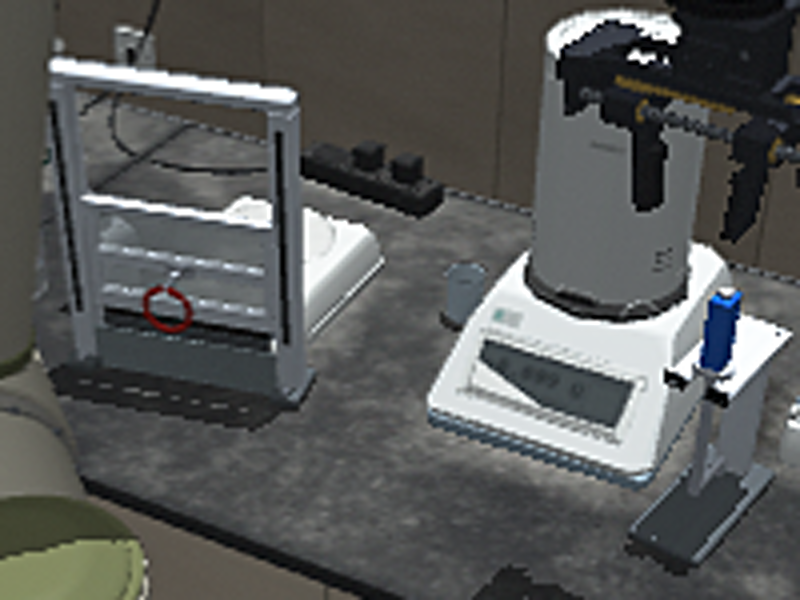

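View pics/wrist_v.png

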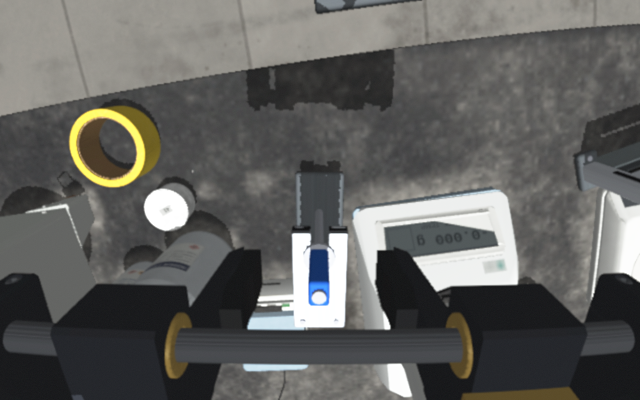

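View pics/t_v.png

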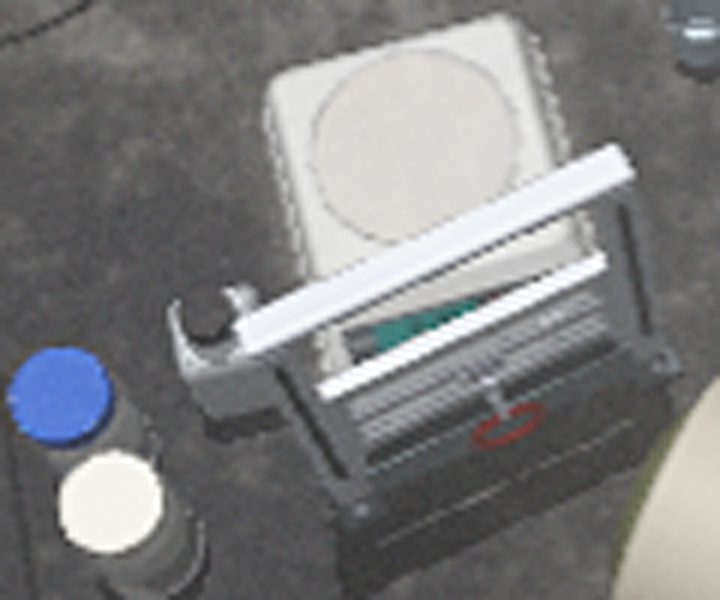

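The pole is back in the fork with its grip at the same pixel as at the start, (724,294) in the crop. The sash is down, with the ring at scene (262,187), the same as right after unhooking. The bystanders are unmoved. I'll do one numeric check of the ring's height and hand in.

```bash
python3 - <<'E'
from h import *
from workcell import hand_in
s=vision.capture("scene");t=vision.capture("top")
print(tri([(s,(261.6,186.9)),(t,(180+507/6-.4,150+424/6-.4))]))
st=manip.state(); print(abs(st["qvel"]).max(),st["contact_force"],st["clock"])
print(hand_in())
E
```

```text
(array([472.8778    , 252.01129092,  95.54193942]), [array([-0.04225135,  0.01385327]), array([ 0.02241387, -0.03846649])])
0.005013722340232021 [0.969046   0.41085999 0.13781385] 30.75
the job is handed in; nothing more can be done
None
```

The job is done and handed in at 30.8 s. I took the pole from its hanger and hooked the ring. I pulled the sash down about 83 mm, unhooked the pole without touching the ring, and hung it back in its hanger.

- **Pull on the ring:** The sash slid at about 6 N. The seal was felt at TCP z of about 216 mm. I pressed until the pull peaked at about 13.5 N, judged from the wrist force, well under the 20 N limit. It eased to about 11 to 12 N while held. The seal should therefore be pushing back roughly 6 to 8 N, but I could not measure that directly.
- **Last checks:** The ring's height from the cameras is 95.5 mm, against about 95 mm expected from the hand's position at full press. The ring shows at the same pixel as right after unhooking, so the sash stayed down. The pole is upright in the fork at its starting pixel, the wrist force is near zero, and I saw no moved bystanders.
- **Disagreement:** The hook met the raised ring about 3 mm lower than the camera estimate of 181.5 mm. I put this down to camera calibration, and it had no effect on the result.

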